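Charge the brush at the inclined dispenser can

ROBOT

A 7-joint arm with a two-finger parallel gripper is mounted at the origin on the work surface. World frame = base frame: x ahead of the robot, y to its left, z up, the work surface at z = 0. Lengths are in m, angles in degrees, forces in N, time in s.
With the tool pointing down it reaches from about 0.375 to 0.925 m from the base axis. Payload 3.1 kg.
Tool frame: the origin (TCP) lies at the very end of the fingers, on their centre line; the grasp point (between the pads) lies 19 mm behind it; z points along the fingers, y is the direction in which the jaws open and shut (so a half turn about z gives the same grasp; the last joint's range is limited). The gripper opens to 85 mm and grips with 20 to 120 N. Pads are 22 mm wide; open, the fingers measure 114 mm over their backs; the gripper's body (76 mm by 85 mm) begins 54 mm behind the grasp point. The pads swing forward as they close: fully open they stand 13 mm farther back than shut.
Start: joints at [-80.776, 21.939, 2.515, 91.553, -1.026, 66.532, -2.859], TCP at [0.166, 0.628, 0.231] pointing down, gripper open.
Joint ranges: [-149.38, 149.38], [-23.57, 123.04], [-84.95, 90], [0, 143.3], [-89.99, 269.99], [3.08, 112.72], [-163.45, 163.45]. Speed limits (degrees/s): [159.86, 159.86, 180, 180, 180, 180, 180].

INTERFACE

Orientations are given as a 3x3 rotation matrix whose columns are the frame's x, y, z axes.
In Python, from workcell import ctrl gives the robot as it stands.
- The arm moves only by the tool move_arm, never from a script. Its argument "motion" is a list of rows, each an object with "claw": the opening, from 0 (shut) to 1 (fully open); "dp": the shift along the tool's x, y, z in m, a list of three; "angular": the turn, a rotation vector about the tool's x, y, z in degrees, a list of three. A call has exactly 10 rows; each row is the pose to reach, as a shift and turn from the pose commanded when the call began, along the tool's axes at that moment; what a row does not reach only later rows make up. A row lasts 1/10 s, in which the tool goes at most 50 mm and 8.59 degrees, less where a joint would pass 70% of its speed; a pose out of reach is approached as far as the arm can. A call with a gripper value outside its range is refused whole. The fingers move at their own pace and stop on an object; the grip force is fixed at half the most. Time passes only in rows, so rows that repeat a pose let the fingers close, or fill a call up. It gives the time, the measured TCP pose, the force and the opening at its end, in the units of the state.
- ctrl.state(): the state, without advancing time (a new reading comes with each control period).
- ctrl.get_image(name): name is "scene" or "top" or "wrist"; returns (picture, depth): 384x512x3 uint8, red, green, blue; 384x512 float32, m along the optical axis (not along the pixel's ray), 0 where there is no reading.
- ctrl.calibration(name): a dict with "vertical_fov" (degrees; the focal length in pixels is half the picture's height over the tangent of half this angle, whatever the lens; pixels are square), "cx", "cy" (the principal point, pixels), "k1" (the pictures are not rectified: a ray, as slopes to the right and down, at radius r is drawn at 1 + k1 r^2 times it, then the intrinsics apply), "extrinsics" (4x4, takes a point from camera to world coordinates); the wrist camera has in their place "mount" (4x4, takes a point from camera to tool coordinates, whose origin is the TCP and whose axes are the flange's). Camera axes: x right, y up, looking along -z (the intrinsics and any distortion apply to the point x, -y, -z); pixel columns grow to the right and rows downward; lengths in m; the calibration is good to about 2 mm. A picture is of the moment at which its call begins: read the wrist's pose just before it. calibration takes no time and is no camera call.
- ctrl.close_job(): hands the job in, once; it reports no verdict.
The state is a dict: "clock": time; "joint_positions": joint angles; "dq": joint speeds; "tau": joint torques, N m; "tcp_pos": TCP position; "orientation": TCP orientation; "contact_force": force on the tool from outside, world axes, zero at the start; "ft_torque": the same for the moment, N m; "grip_width": finger opening in m.
Only numpy, scipy, OpenCV 4.12 (cv2) and the standard library are available. Lean on these libraries where they do the work, as an engineer would, in place of code of your own. Each camera call takes 0.05 s, during which the arm holds its last target. There are 200 camera calls.

TASK

Take the round dabbing brush off the tool rack, dip it into the slanted neck of the dispenser can and with its tip gently press the sprung dish inside right down, without forcing it. Then draw the brush out so that the dish springs back, and hang the brush upright in the slot it came from, leaving the other tools and the containers where they are.

Things in the scene. Friction and masses are not known exactly. Their poses are not given: they have to be found in the camera images.
- brush_center (a point): Middle of the brush to use: 150 mm tall, 60 g, round about its z (up along the handle), hanging upright in a rack slot by its collar. Plain round wooden handle 16 mm thick, 22 to 75 mm above this point; grip it from above, near 48 mm up, firmly (about 80 N) or it slips. Black collar 30 mm wide, 17 to 22 mm above this point. Below it a 10 mm steel shaft.
- brush_tip (a point): Lower end of the brush, on its axis, 75 mm below its centre. Measured up from here: round, stiff (solid) black bristle head 18 mm thick, 14 mm at the very tip, up to 28 mm; steel ferrule 20 mm thick up to 40 mm; shaft 10 mm up to 92 mm; collar up to 97 mm; handle up to 150 mm.
- brush: The same brush; origin at its lower tip, z up along the handle. The ferrule is wider than the rack's slot, so it cannot be drawn straight up out of the rack: lift it 8 to 30 mm and draw it out to the rack's front (-x) by 60 mm or more. Hang it back the same way in reverse.
- rack: Fixed aluminium rack; origin under its centre, z up, front to its -x. Level comb plate 8 mm thick, top 130 mm up, on end posts at y = +-137 mm and a 10 mm base. Slots at y = -88, 0, +88 mm, 16 mm wide, open at the front edge x = -24 mm, ending at x = +8 mm; tools hang at x = 0, in any order. A lip 4 mm high, x = -24 to -19 mm, runs along the front beside the slots: lift the collar over it.
- neck: Inclined open steel tube of the dispenser can; origin at the centre of its mouth, 132 mm above the bench; z points outward along the tube's axis, 30 degrees from vertical, leaning towards the robot more or less; y level. Bore 34 mm, outside 46 mm, 95 mm long. A tool must go in along the axis: an upright one meets the wall.
- dish (a joint): Flat 30 mm brass dish inside the neck, square to its axis. At rest 36 to 64 mm below the mouth along the axis, different each time and not given: find it by touch. 0 = up; pressed it slides inward to a stop at 0.014 m, and springs back. Needs 3 N to start, 8 N at 10 mm, 10 N at 14 mm. Counts as right down from 10 mm. Keep brush on can below 30 N.
- can: Fixed steel dispenser can that carries the neck: round body 110 mm in diameter (foot 120 mm), 50 mm tall, whose centre is at x = +30 mm; origin on the bench, z up, front to its -x. The neck's mouth is at x = -17 mm, z = 132 mm.
- spatula_center (a point): Bystander hanging in the rack, point 75 mm above its lower tip: flat steel blade 30 mm wide, same shaft and collar as the brush, square wooden handle 18 mm. Leave it.
- stirrer_center (a point): Bystander hanging in the rack, point 75 mm above its lower end: disc 36 mm in diameter at the foot, same shaft and collar as the brush, wooden ball 26 mm in diameter on top. Leave it.
- spray: Bystander: bottle 52 mm in diameter, 150 mm tall, standing on the bench beyond the work; origin at its underside. Leave it.
- tin: Bystander: closed steel tin 72 mm in diameter, 55 mm tall, standing on the bench on the robot's side of the work; origin at its underside. Leave it.
Mind the look-alikes: they are no part of the job. Leave any yellow look-alike of the brush alone.

How it is judged:
By the outcome, as a careful person would: the job done as asked, in the order asked, and still so for the second after the job is handed in, with the robot touching nothing.
It also fails if it takes over 64 s, if anything falls off the work surface, if the arm or the gripper's body presses on something with over 40 N, if the wrist force passes 120 N, or if a joint passes its speed limit or range.

## Working session

There is one attempt and no reset: what is moved stays moved. The work goes in short steps, Python scripts to look and compute and a tool call to move; the robot and the scene stay as the last step left them, time stands still between calls to the robot, and variables do not carry over. Pictures are saved under pics/ and viewed, about 8 in all and at most 12, crops included, and the job is handed in when it is done.

Besides the shell and the picture viewer there is one more tool, called after "Call:" as name(argument=value, ...) on one line, values as JSON. move_arm: Moves the arm, as the interface text tells. Its arguments: {"type":"object","properties":{"motion":{"type":"array","items":{"type":"object","properties":{"claw":{"type":"number"},"dp":{"type":"array","items":{"type":"number"}},"angular":{"type":"array","items":{"type":"number"}}}}}},"required":["motion"]}

```bash
mkdir -p pics; ls; cat > h.py <<'E'
import numpy as np, cv2
from workcell import ctrl
def snap(n,f):
    im,d=ctrl.get_image(n); np.savez(f'pics/{f}.npz',im=im,d=d); cv2.imwrite(f'pics/{f}.png',im[:,:,::-1]); return im,d
def cam(n,T=None):
    c=ctrl.calibration(n); f=192/np.tan(np.radians(c['vertical_fov']/2))
    E=np.array(c['extrinsics']) if 'extrinsics' in c else T@np.array(c['mount'])
    return f,c['cx'],c['cy'],c['k1'],E
def ray(n,u,v,T=None):
    f,cx,cy,k,E=cam(n,T); a=np.stack([(np.asarray(u,float)-cx)/f,(np.asarray(v,float)-cy)/f],-1); s=a.copy()
    for _ in range(20): s=a/(1+k*(s**2).sum(-1,keepdims=True))
    d=np.concatenate([s[...,:1],-s[...,1:],-np.ones_like(s[...,:1])],-1)
    return E[:3,3], d@E[:3,:3].T
def pt(n,u,v,dep,T=None):
    o,d=ray(n,u,v,T); return o+d*np.asarray(dep)[...,None]
def atz(n,u,v,z,T=None):
    o,d=ray(n,u,v,T); return o+d*(z-o[2])/d[2]
def proj(n,P,T=None):
    f,cx,cy,k,E=cam(n,T); p=(np.asarray(P)-E[:3,3])@E[:3,:3]; s=np.stack([p[...,0]/-p[...,2],-p[...,1]/-p[...,2]],-1)
    s=s*(1+k*(s**2).sum(-1,keepdims=True)); return s*f+[cx,cy]
def tcp():
    s=ctrl.state(); T=np.eye(4); T[:3,:3]=s['orientation']; T[:3,3]=s['tcp_pos']; return T
E
python3 - <<'E'
from h import *
a,_=snap('scene','s0'); b,_=snap('top','t0')
s=ctrl.state(); print(s)
for n in('scene','top','wrist'): print(ctrl.calibration(n))
E
```

```text
pics
{'clock': 0.1, 'joint_positions': array([-80.77568057,  21.98864322,   2.51111727,  91.64126699,
        -1.02681626,  66.53382493,  -2.8586155 ]), 'dq': array([-0.03328726, -0.16134366,  0.07011129, -0.23518422,  0.03889336,
        0.02127734,  0.08711262]), 'tau': array([ 2.60792462e-03, -4.34724712e+01,  1.02943126e+00, -2.50452554e+01,
        1.08968836e-02,  5.42664711e-03, -9.18129359e-06]), 'tcp_pos': array([0.16611076, 0.62750628, 0.22998756]), 'orientation': array([[-9.66721509e-01,  2.55830504e-01, -5.26697515e-04],
       [ 2.55831024e-01,  9.66718514e-01, -2.40859700e-03],
       [-1.07024347e-04, -2.46318809e-03, -9.99996961e-01]]), 'contact_force': array([-0.17144027, -1.02042474, -0.18875908]), 'ft_torque': array([ 0.00752022,  0.02585711, -0.0513142 ]), 'grip_width': 0.085423288023827}
{'vertical_fov': 43.898639101286, 'cx': 259.35077336157616, 'cy': 189.3479246748223, 'k1': 0.01204421058001219, 'extrinsics': array([[-0.8145468 , -0.32839691,  0.47819345,  1.24829118],
       [ 0.580034  , -0.44883938,  0.67978215,  0.99626915],
       [-0.00860631,  0.83108284
[... 232 characters left out ...]
2486532,  0.99685027, -0.0753078 ,  0.49799537],
       [-0.99965504,  0.02415648, -0.01030895,  0.03583315],
       [-0.00845731,  0.07553815,  0.99710705,  1.12887729],
       [ 0.        ,  0.        ,  0.        ,  1.        ]])}
{'vertical_fov': 69.91735474404413, 'cx': 255.10226325008387, 'cy': 188.24201060939927, 'k1': -0.05345730257457054, 'mount': array([[ 5.64506780e-04,  9.44803576e-01,  3.27636818e-01,
         8.44700500e-02],
       [ 9.99999779e-01, -4.18199056e-04, -5.17007497e-04,
         1.09952727e-03],
       [-3.51453123e-04,  3.27637037e-01, -9.44803603e-01,
        -1.41828658e-01],
       [ 0.00000000e+00,  0.00000000e+00,  0.00000000e+00,
         1.00000000e+00]])}
```

```bash
sleep 1
```

```text
(no output)
```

View pics/s0.png

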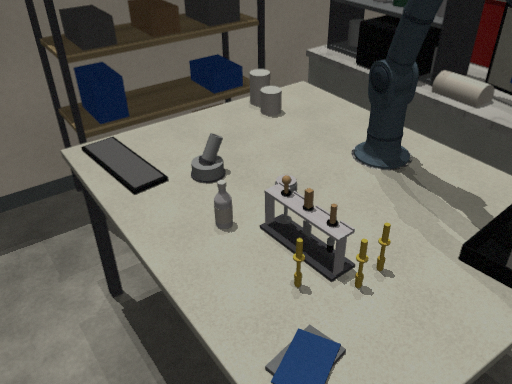

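View pics/t0.png

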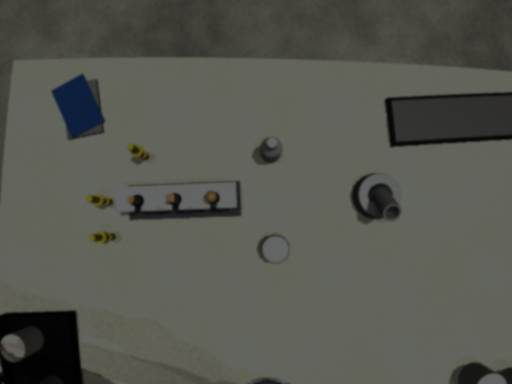

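The top view shows the rack at about (180,198), with tools at (137,200), (173,199) and (212,198), the ball being on the right. The can is at (378,192), with its neck mouth near (391,211). The yellow look-alikes are at the left. Next I'll enlarge the crops.

```bash
python3 - <<'E'
from h import *
t=np.load('pics/t0.npz'); s=np.load('pics/s0.npz')
g=lambda im:np.clip((im/255.)**.6*255,0,255).astype(np.uint8)[:,:,::-1]
a=cv2.resize(g(t['im'])[165:235,110:250],None,fx=5,fy=5,interpolation=cv2.INTER_CUBIC)
b=cv2.resize(g(t['im'])[165:235,340:420],None,fx=5,fy=5,interpolation=cv2.INTER_CUBIC)[:250]
c=cv2.resize(g(s['im'])[165:280,250:370],None,fx=4,fy=4,interpolation=cv2.INTER_CUBIC)[:,:400]
c=cv2.resize(g(s['im'])[165:280,250:370],(261,250),interpolation=cv2.INTER_CUBIC)
cv2.imwrite('pics/c1.png',np.vstack([a,np.pad(np.hstack([b,c]),((0,0),(0,700-661),(0,0)))]))
np.set_printoptions(precision=4,suppress=True)
v,u=np.mgrid[0:384,0:512]; P=pt('top',u,v,t['d']); z=P[...,2]
np.save('pics/P.npy',P)
# rack plate
m=(abs(z-.13)<.006)&(u>110)&(u<250)&(v>170)&(v<225)
mm=m.astype(np.uint8); cs,_=cv2.findContours(mm,0,2); cc=max(cs,key=cv2.contourArea); print('rect px',cv2.boxPoints(cv2.minAreaRect(cc)))
q=P[m]; r=cv2.minAreaRect(q[:,:2].astype(np.float32)); print('plate',r,cv2.boxPoints(r),q[:,2].mean(), m.sum())
for lo,hi in((.138,.165),(.165,.25)):
  m=(z>lo)&(z<hi)&(u>110)&(u<250)&(v>170)&(v<225)
  n,l=cv2.connectedComponents(m.astype(np.uint8))
  for i in range(1,n):
    k=l==i
    if k.sum()>5: print(lo,k.sum(),P[k].min(0),P[k].max(0),P[k].mean(0),u[k].mean(),v[k].mean())
m=(u>340)&(u<420)&(v>165)&(v<235)
for lo,hi in((.04,.06),(.1,.15)):
  k=m&(z>lo)&(z<hi); print(k.sum(),P[k].min(0),P[k].max(0),P[k].mean(0))
print('table z', np.median(z[250:350,150:250]))
k=(u>255)&(u<295)&(v>230)&(v<268)&(z>.03); print('tin',P[k].mean(0),P[k].max(0))
k=(u>255)&(u<290)&(v>130)&(v<168)&(z>.03); print('spray',P[k].mean(0),P[k].max(0))
E
```

```text
rect px [[114.9744 186.361 ]
 [235.9009 181.524 ]
 [236.9329 207.3227]
 [116.0064 212.1597]]
plate ((0.5612881779670715, 0.22987273335456848), (0.0601005032658577, 0.28169992566108704), 3.8110835552215576) [[0.5219 0.3684]
 [0.5407 0.0873]
 [0.6006 0.0913]
 [0.5819 0.3724]] 0.13047723253167465 2637
0.138 21 [0.5475 0.2207 0.1381] [0.5642 0.2231 0.1645] [0.5554 0.2216 0.151 ] 177.0 198.71428571428572
0.138 23 [0.5428 0.3095 0.1381] [0.5579 0.3158 0.1637] [0.5494 0.312  0.1515] 137.56521739130434 200.34782608695653
0.165 105 [0.5485 0.1303 0.1749] [0.5726 0.1526 0.19  ] [0.5605 0.1412 0.1837] 211.02857142857144 196.36190476190475
0.165 88 [0.5462 0.2213 0.1651] [0.5637 0.2399 0.1908] [0.5548 0.2294 0.1846] 170.60227272727272 197.95454545454547
0.165 62 [0.5419 0.3097 0.1662] [0.5569 0.3256 0.1908] [0.5494 0.3164 0.1838] 131.56451612903226 199.41935483870967
881 [ 0.5302 -0.3173  0.0401] [ 0.6387 -0.2085  0.0599] [ 0.5905 -0.2543  0.0497]
397 [ 0.5194 -0.2913  0.1   ] [ 0.5795 -0.244   0.1454] [ 0.5491 -0.265   0.1218]
table z -5.4611860878517327e-05
tin [ 0.4444 -0.0048  0.0612] [0.498  0.0358 1.1289]
spray [0.6793 0.0117 0.1175] [0.7127 0.0358 1.1289]
```

View pics/c1.png

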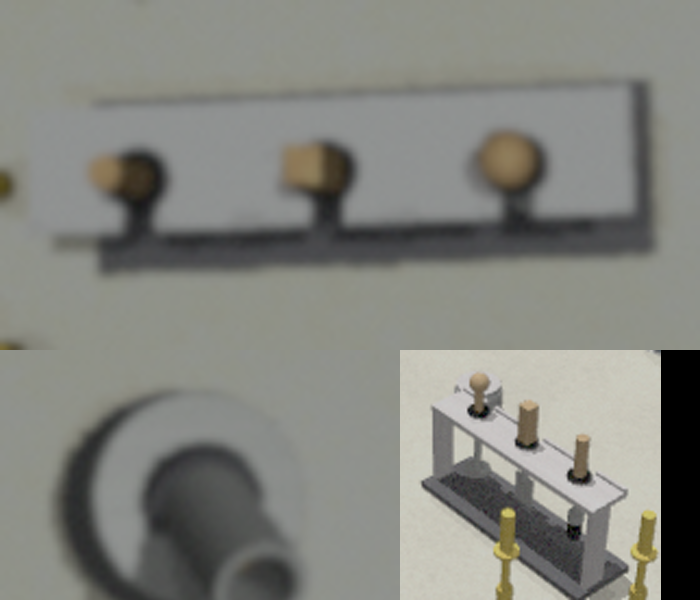

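The brush is the leftmost tool, in the +y slot. It has a thin round handle and a dark bristle head that shows in the scene view. The square spatula hangs in the middle and the ball stirrer on the right. Next I'll refine the brush and neck positions and plan the approach.

```bash
cat >> h.py <<'E'
from scipy.spatial.transform import Rotation as R
def go(p,Rm,T=None):
    T=tcp() if T is None else T
    dp=T[:3,:3].T@(np.asarray(p)-T[:3,3]); a=R.from_matrix(T[:3,:3].T@Rm).as_rotvec(degrees=True)
    print('dp',np.round(dp,4),'ang',np.round(a,2)); return dp,a
def down(yaw): # tool z down, y = rack y
    c,s=np.cos(yaw),np.sin(yaw); y=np.array([-s,c,0]); z=np.array([0,0,-1.]); return np.stack([np.cross(y,z),y,z],1)
E
python3 - <<'E'
from h import *
from scipy.optimize import least_squares
np.set_printoptions(precision=4,suppress=True)
P=np.load('pics/P.npy'); v,u=np.mgrid[0:384,0:512]; z=P[...,2]
k=(z>.183)&(z<.2)&(u>110)&(u<150)&(v>170)&(v<225); q=P[k]; print('brush top',k.sum(),q.mean(0),(q.min(0)+q.max(0))/2)
m=(u>340)&(u<420)&(v>165)&(v<235)&(z>.062)&(z<.16); Q=P[m]
b=P[(u>340)&(u<420)&(v>165)&(v<235)&(z>.044)&(z<.056)]; (bc,br)=cv2.minEnclosingCircle(b[:,:2].astype(np.float32)); print('body',bc,br)
def geo(p):
    c,s=np.cos(p[2]),np.sin(p[2]); m=np.array([p[0]-.017*c,p[1]-.017*s,.132]); ax=np.array([-.5*c,-.5*s,np.sqrt(.75)]); return m,ax
def res(p):
    m,ax=geo(p); w=Q-m; t=w@ax; r=np.linalg.norm(w-t[:,None]*ax,axis=1)
    rr=np.where(abs(r-.023)<abs(r-.017),r-.023,r-.017)
    return np.r_[rr, np.maximum(t,0), 3*(np.array([p[0]+.03*np.cos(p[2]),p[1]+.03*np.sin(p[2])])-bc)]
for a0 in(0,.4,.8,-.4):
    s=least_squares(res,[bc[0]-.03*np.cos(a0),bc[1]-.03*np.sin(a0),a0],loss='soft_l1',f_scale=.002); print(s.cost,s.x,np.degrees(s.x[2]),*geo(s.x))
go([.5494,.3164,.26],down(np.radians(3.7)))
E
```

```text
brush top 43 [0.5498 0.3178 0.188 ] [0.5501 0.3182 0.1871]
body (0.5834259390830994, -0.2639133632183075) 0.05577040836215019
0.0011804481415813315 [ 0.5537 -0.2678  0.1388] 7.952208770859248 [ 0.5369 -0.2702  0.132 ] [-0.4952 -0.0692  0.866 ]
0.0013585675488215665 [ 0.5588 -0.264   0.0903] 5.1758641344601095 [ 0.5419 -0.2656  0.132 ] [-0.498  -0.0451  0.866 ]
0.0013116997033722033 [ 0.5599 -0.2667  0.1253] 7.17965419024008 [ 0.543  -0.2688  0.132 ] [-0.4961 -0.0625  0.866 ]
0.0011804481415813273 [ 0.5537 -0.2678  0.1388] 7.952208767535359 [ 0.5369 -0.2702  0.132 ] [-0.4952 -0.0692  0.866 ]
dp [-0.4501 -0.2028 -0.0295] ang [ -0.14  -0.02 -18.52]
```

Call:
move_arm(motion=[{"claw": 1,"dp": [-0.03,-0.014,-0.003],"angular": [0,0,-1.5]},{"claw": 1,"dp": [-0.075,-0.034,-0.005],"angular": [0,0,-3.5]},{"claw": 1,"dp": [-0.12,-0.054,-0.008],"angular": [0,0,-5.5]},{"claw": 1,"dp": [-0.165,-0.074,-0.011],"angular": [0,0,-7.5]},{"claw": 1,"dp": [-0.21,-0.094,-0.014],"angular": [0,0,-9.5]},{"claw": 1,"dp": [-0.255,-0.114,-0.017],"angular": [0,0,-11.5]},{"claw": 1,"dp": [-0.3,-0.134,-0.02],"angular": [0,0,-13.5]},{"claw": 1,"dp": [-0.345,-0.154,-0.023],"angular": [0,0,-15]},{"claw": 1,"dp": [-0.39,-0.174,-0.026],"angular": [0,0,-16.5]},{"claw": 1,"dp": [-0.425,-0.19,-0.03],"angular": [0,0,-18.5]}])

```text
clock: 1.1
tcp_pos: [0.5308, 0.3323, 0.2607]
orientation: [[-0.998, -0.062, -0.0], [-0.062, 0.998, -0.002], [0.0, -0.002, -1.0]]
contact_force: [0.2, -0.5, 0.7]
grip_width: 0.0854
```

Call:
move_arm(motion=[{"claw": 1,"dp": [-0.012,-0.006,0],"angular": [0,0,0]},{"claw": 1,"dp": [-0.02,-0.01,0],"angular": [0,0,0]},{"claw": 1,"dp": [-0.025,-0.012,0],"angular": [0,0,0]},{"claw": 1,"dp": [-0.025,-0.012,0],"angular": [0,0,0]},{"claw": 1,"dp": [-0.025,-0.012,0],"angular": [0,0,0]},{"claw": 1,"dp": [-0.025,-0.012,0],"angular": [0,0,0]},{"claw": 1,"dp": [-0.025,-0.012,0],"angular": [0,0,0]},{"claw": 1,"dp": [-0.025,-0.012,0],"angular": [0,0,0]},{"claw": 1,"dp": [-0.025,-0.012,0],"angular": [0,0,0]},{"claw": 1,"dp": [-0.025,-0.012,0],"angular": [0,0,0]}])

```text
clock: 2.1
tcp_pos: [0.5542, 0.3256, 0.2613]
orientation: [[-0.998, -0.064, 0.0], [-0.064, 0.998, 0.0], [-0.0, 0.0, -1.0]]
contact_force: [-0.4, -1.7, -0.9]
grip_width: 0.0853
```

```bash
python3 - <<'E'
from h import *
np.set_printoptions(precision=4,suppress=True)
T=tcp(); print(T); im,d=snap('wrist','w1'); np.save('pics/T1.npy',T)
v,u=np.mgrid[0:384,0:512]; P=pt('wrist',u,v,d,T); z=P[...,2]
near=(np.hypot(P[...,0]-.5498,P[...,1]-.317)<.03)&(d>0)
for lo,hi in((.184,.194),(.14,.18),(.133,.137)):
    k=near&(z>lo)&(z<hi); q=P[k]; print(lo,k.sum(),q.mean(0),q.min(0),q.max(0)) if k.any() else 0
go([.5498,.317,.142],down(np.radians(3.7)))
print(ctrl.state()['contact_force'],ctrl.state()['clock'])
E
```

```text
[[-0.9979 -0.0641  0.      0.5542]
 [-0.0641  0.9979  0.0001  0.3256]
 [-0.      0.0001 -1.      0.2613]
 [ 0.      0.      0.      1.    ]]
0.184 259 [0.5494 0.3191 0.187 ] [0.5424 0.312  0.1841] [0.557  0.3264 0.1886]
0.14 199 [0.5441 0.3191 0.1612] [0.542  0.3112 0.1405] [0.5492 0.3262 0.1793]
0.133 410 [0.5426 0.3181 0.1341] [0.5258 0.2941 0.133 ] [0.5611 0.3381 0.1368]
dp [ 0.005  -0.0083  0.1193] ang [ 0.    0.   -0.03]
[-0.6596 -0.0143 -0.1247] 2.15
```

View pics/w1.png

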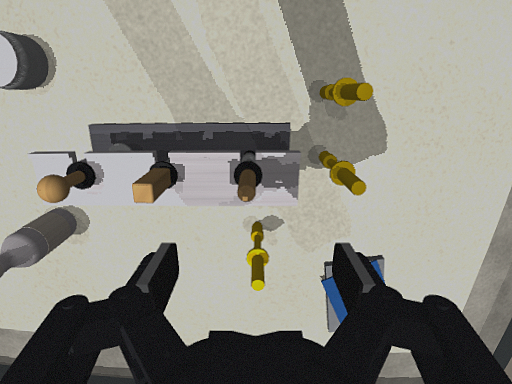

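The wrist view shows the brush hanging at (246,183), with a yellow look-alike beyond it at (257,265) and others to its right at (345,175) and (350,92). The wrist and top cameras agree on the axis within about 1.5 mm. I'll check clearance to the yellow ones.

```bash
python3 - <<'E'
from h import *
np.set_printoptions(precision=3,suppress=True)
T=np.load('pics/T1.npy'); w=np.load('pics/w1.npz'); v,u=np.mgrid[0:384,0:512]; P=pt('wrist',u,v,w['d'],T)
hsv=cv2.cvtColor(w['im'],cv2.COLOR_RGB2HSV); m=((hsv[...,0]>20)&(hsv[...,0]<35)&(hsv[...,1]>200)&(hsv[...,2]>60)).astype(np.uint8)
n,l,st,c=cv2.connectedComponentsWithStats(m)
for i in range(1,n):
    if st[i,4]>100: q=P[l==i]; print(c[i],q.min(0),q.max(0))
go([.5495,.3187,.142],down(np.radians(3.7)))
E
```

```text
[346.488  91.338] [0.447 0.321 0.007] [0.475 0.429 0.403]
[342.295 172.609] [0.47  0.321 0.007] [0.565 0.442 0.403]
[257.017 257.441] [ 0.47   0.321 -0.001] [0.747 0.35  0.403]
dp [ 0.005 -0.006  0.119] ang [ 0.    0.   -0.03]
```

Call:
move_arm(motion=[{"claw": 1,"dp": [0.002,-0.003,0.005]},{"claw": 1,"dp": [0.005,-0.006,0.02]},{"claw": 1,"dp": [0.005,-0.006,0.035]},{"claw": 1,"dp": [0.005,-0.006,0.05]},{"claw": 1,"dp": [0.005,-0.006,0.065]},{"claw": 1,"dp": [0.005,-0.006,0.08]},{"claw": 1,"dp": [0.005,-0.006,0.095]},{"claw": 1,"dp": [0.005,-0.006,0.108]},{"claw": 1,"dp": [0.005,-0.006,0.115]},{"claw": 1,"dp": [0.005,-0.006,0.119]}])

```text
schema error: expected keys claw, dp, angular
```

Call:
move_arm(motion=[{"claw": 0.8},{"claw": 0.5},{"claw": 0.3},{"claw": 0},{"claw": 0},{"claw": 0},{"claw": 0},{"claw": 0},{"claw": 0},{"claw": 0}])

```text
schema error: expected keys claw, dp, angular
```

```bash
python3 - <<'E'
from h import *
np.set_printoptions(precision=4,suppress=True)
s=ctrl.state(); print(tcp(),s['contact_force'],s['ft_torque'],s['grip_width'])
im,d=snap('wrist','w2')
E
```

```text
[[-0.9979 -0.064   0.0001  0.5543]
 [-0.064   0.9979  0.0001  0.3255]
 [-0.0001  0.0001 -1.      0.2613]
 [ 0.      0.      0.      1.    ]] [-0.6596 -0.0143 -0.1247] [ 0.0199 -0.001  -0.0158] 0.08518451349899514
```

View pics/w2.png

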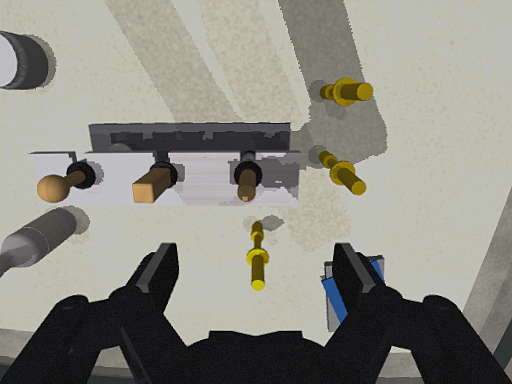

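The picture is unchanged because both moves were refused: every key is required. I'll resend them in full.

Call:
move_arm(motion=[{"claw": 1,"dp": [0.002,-0.003,0.005],"angular": [0,0,0]},{"claw": 1,"dp": [0.005,-0.006,0.02],"angular": [0,0,0]},{"claw": 1,"dp": [0.005,-0.006,0.035],"angular": [0,0,0]},{"claw": 1,"dp": [0.005,-0.006,0.05],"angular": [0,0,0]},{"claw": 1,"dp": [0.005,-0.006,0.065],"angular": [0,0,0]},{"claw": 1,"dp": [0.005,-0.006,0.08],"angular": [0,0,0]},{"claw": 1,"dp": [0.005,-0.006,0.095],"angular": [0,0,0]},{"claw": 1,"dp": [0.005,-0.006,0.108],"angular": [0,0,0]},{"claw": 1,"dp": [0.005,-0.006,0.115],"angular": [0,0,0]},{"claw": 1,"dp": [0.005,-0.006,0.119],"angular": [0,0,0]}])

```text
clock: 3.2
tcp_pos: [0.5494, 0.319, 0.1411]
orientation: [[-0.998, -0.064, -0.001], [-0.064, 0.998, -0.001], [0.001, -0.001, -1.0]]
contact_force: [0.5, -0.3, 0.1]
grip_width: 0.085
```

Call:
move_arm(motion=[{"claw": 0.8,"dp": [0,0,0],"angular": [0,0,0]},{"claw": 0.5,"dp": [0,0,0],"angular": [0,0,0]},{"claw": 0.3,"dp": [0,0,0],"angular": [0,0,0]},{"claw": 0,"dp": [0,0,0],"angular": [0,0,0]},{"claw": 0,"dp": [0,0,0],"angular": [0,0,0]},{"claw": 0,"dp": [0,0,0],"angular": [0,0,0]},{"claw": 0,"dp": [0,0,0],"angular": [0,0,0]},{"claw": 0,"dp": [0,0,0],"angular": [0,0,0]},{"claw": 0,"dp": [0,0,0],"angular": [0,0,0]},{"claw": 0,"dp": [0,0,0],"angular": [0,0,0]}])

```text
clock: 4.2
tcp_pos: [0.5501, 0.3194, 0.1429]
orientation: [[-0.998, -0.064, 0.001], [-0.064, 0.998, 0.001], [-0.001, 0.001, -1.0]]
contact_force: [-0.5, -0.8, 5.1]
grip_width: 0.0146
```

```bash
python3 - <<'E'
from h import *
np.set_printoptions(precision=4,suppress=True)
s=ctrl.state(); T=tcp(); np.save('pics/Tgrasp.npy',T); print(T,s['contact_force'],s['ft_torque'],s['grip_width'])
print('lift'); go(T[:3,3]+[0,0,.018],T[:3,:3])
E
```

```text
[[-0.998  -0.064   0.0007  0.5501]
 [-0.064   0.998   0.0006  0.3194]
 [-0.0008  0.0005 -1.      0.1429]
 [ 0.      0.      0.      1.    ]] [-0.5388 -0.7691  5.0695] [-0.0387  0.0766  0.0055] 0.014584863570843364
lift
dp [-0.     0.    -0.018] ang [0. 0. 0.]
```

Call:
move_arm(motion=[{"claw": 0,"dp": [0,0,-0.003],"angular": [0,0,0]},{"claw": 0,"dp": [0,0,-0.009],"angular": [0,0,0]},{"claw": 0,"dp": [0,0,-0.015],"angular": [0,0,0]},{"claw": 0,"dp": [0,0,-0.018],"angular": [0,0,0]},{"claw": 0,"dp": [0.005,0,-0.018],"angular": [0,0,0]},{"claw": 0,"dp": [0.018,0,-0.018],"angular": [0,0,0]},{"claw": 0,"dp": [0.038,0,-0.018],"angular": [0,0,0]},{"claw": 0,"dp": [0.06,0,-0.018],"angular": [0,0,0]},{"claw": 0,"dp": [0.08,0,-0.018],"angular": [0,0,0]},{"claw": 0,"dp": [0.095,0,-0.018],"angular": [0,0,0]}])

```text
clock: 5.2
tcp_pos: [0.4518, 0.3129, 0.1596]
orientation: [[-0.998, -0.066, -0.002], [-0.066, 0.998, -0.001], [0.002, -0.001, -1.0]]
contact_force: [0.2, -0.5, 0.9]
grip_width: 0.0149
```

```bash
python3 - <<'E'
from h import *
np.set_printoptions(precision=4,suppress=True)
s=ctrl.state(); T=tcp(); print(T[:3,3],s['contact_force'],s['grip_width'])
a=np.radians(7); ax=np.array([-.5*np.cos(a),-.5*np.sin(a),.866])
y=np.array([-np.sin(a),np.cos(a),0]); z=-ax/np.linalg.norm(ax); Rn=np.stack([np.cross(y,z),y,z],1)
# standoff: tip 100 mm before mouth
m=np.array([.540,-.268,.132]); p=m+ax*(.100+.105); print(p)
go(p,Rn)
print(proj('top',m), proj('top',[[.5369,-.2702,.132],[.543,-.2688,.132]]), atz('top',391.6,213,.132))
E
```

```text
[0.4518 0.3129 0.1596] [ 0.1722 -0.5289  0.8604] 0.014911495923416592
[ 0.4383 -0.2805  0.3095]
dp [ 0.0527 -0.5913 -0.1494] ang [ -0.88 -30.13  -3.16]
[391.0691 211.0281] [[391.9912 212.3922]
 [391.4131 209.7346]] [ 0.5355 -0.2693  0.132 ]
```

Call:
move_arm(motion=[{"claw": 0,"dp": [0.003,-0.005,-0.02],"angular": [0,0,0]},{"claw": 0,"dp": [0.006,-0.02,-0.05],"angular": [0,0,0]},{"claw": 0,"dp": [0.01,-0.05,-0.08],"angular": [0,-1,0]},{"claw": 0,"dp": [0.015,-0.09,-0.1],"angular": [0,-2.5,0]},{"claw": 0,"dp": [0.018,-0.13,-0.115],"angular": [0,-5,-0.5]},{"claw": 0,"dp": [0.022,-0.175,-0.13],"angular": [0,-7.5,-1]},{"claw": 0,"dp": [0.026,-0.22,-0.14],"angular": [0,-10,-1]},{"claw": 0,"dp": [0.03,-0.265,-0.145],"angular": [0,-12.5,-1.5]},{"claw": 0,"dp": [0.034,-0.31,-0.15],"angular": [0,-15,-1.5]},{"claw": 0,"dp": [0.038,-0.355,-0.15],"angular": [0,-17.5,-2]}])

```text
clock: 6.2
tcp_pos: [0.4387, -0.0447, 0.3104]
orientation: [[-0.948, -0.1, 0.302], [-0.096, 0.995, 0.026], [-0.303, -0.004, -0.953]]
contact_force: [0.8, -0.3, -0.3]
grip_width: 0.0149
```

```bash
cat >> h.py <<'E'
def neck(a,m,back):
    a=np.radians(a); ax=np.array([-.5*np.cos(a),-.5*np.sin(a),np.sqrt(.75)]); y=np.array([-np.sin(a),np.cos(a),0]); z=-ax
    return np.asarray(m)+ax*(back+.105), np.stack([np.cross(y,z),y,z],1)
E
python3 - <<'E'
from h import *
s=ctrl.state(); print(s['tcp_pos'],s['contact_force'],s['grip_width'],s['joint_positions'])
go(*neck(7.5,[.537,-.2695,.132],.1))
E
```

```text
[ 0.43867067 -0.04467576  0.31036421] [ 0.84706611 -0.34661838 -0.25338816] 0.014877020607173158 [-33.80089168 -22.21144834  28.13991552 125.30022918  12.55745886
  57.17802093  84.69488085]
dp [ 0.0263 -0.2367 -0.0065] ang [ -0.93 -12.34  -1.52]
```

Call:
move_arm(motion=[{"claw": 0,"dp": [0.002,-0.03,0],"angular": [0,0,0]},{"claw": 0,"dp": [0.004,-0.065,0],"angular": [0,0,0]},{"claw": 0,"dp": [0.006,-0.1,-0.001],"angular": [0,0,0]},{"claw": 0,"dp": [0.009,-0.135,-0.001],"angular": [0,-1,0]},{"claw": 0,"dp": [0.013,-0.165,-0.002],"angular": [0,-3,0]},{"claw": 0,"dp": [0.017,-0.19,-0.003],"angular": [0,-5.5,-0.5]},{"claw": 0,"dp": [0.021,-0.21,-0.004],"angular": [-0.5,-8,-1]},{"claw": 0,"dp": [0.024,-0.225,-0.005],"angular": [-1,-10.5,-1.5]},{"claw": 0,"dp": [0.026,-0.234,-0.006],"angular": [-1,-12.3,-1.5]},{"claw": 0,"dp": [0.026,-0.237,-0.006],"angular": [-1,-12.3,-1.5]}])

```text
clock: 7.2
tcp_pos: [0.4344, -0.2825, 0.3078]
orientation: [[-0.862, -0.126, 0.492], [-0.108, 0.992, 0.066], [-0.496, 0.004, -0.868]]
contact_force: [-0.1, 1.1, -0.3]
grip_width: 0.0144
```

```bash
python3 - <<'E'
from h import *
s=ctrl.state(); T=tcp(); np.save('pics/T3.npy',T); print(s['tcp_pos'],s['contact_force'],s['grip_width'],s['joint_positions'])
go(*neck(7.5,[.537,-.2695,.132],.1))
im,d=snap('wrist','w3')
E
```

```text
[ 0.43437299 -0.28251466  0.3078006 ] [-0.1498921   1.07464958 -0.29977914] 0.014357392131026513 [-26.5142197  -22.69228829  57.6009503  121.95667905   0.23389988
  47.20408594 130.01452576]
dp [-0.0017 -0.0005 -0.001 ] ang [ 0.08 -0.25 -0.33]
```

View pics/w3.png

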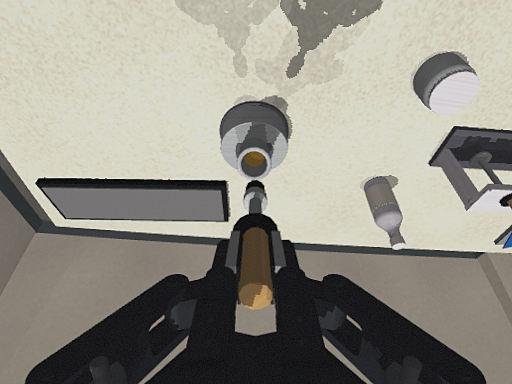

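The neck mouth is at (255,163), with the brass dish visible inside, and the brush tip is at about (256,183). They line up in the image; next I'll fit the neck and the brush axis in the tool frame from depth.

```bash
cat > fit.py <<'E'
from h import *
import sys
from scipy.optimize import least_squares
np.set_printoptions(precision=4,suppress=True)
def fit(f,T):
    w=np.load(f'pics/{f}.npz'); d=w['d']; v,u=np.mgrid[0:384,0:512]; P=pt('wrist',u,v,d,T); z=P[...,2]
    L=(P-T[:3,3])@T[:3,:3]   # tool frame
    k=(d>0)&(np.hypot(L[...,0],L[...,1])<.022)&(L[...,2]>.02)&(L[...,2]<.11)
    for a,b in((.02,.06),(.066,.076),(.08,.112)):
        q=L[k&(L[...,2]>a)&(L[...,2]<b)]
        if len(q): print('brush seg',a,len(q),'y mid',(q[:,1].min()+q[:,1].max())/2,'width',np.ptp(q[:,1]),'x max',q[:,0].max(),'z',q[:,2].min(),q[:,2].max())
    m0=np.array([.537,-.2695,.132]); ax0=np.array([-.5,-.065,.866])
    t=(P-m0)@ax0; r=np.linalg.norm(P-m0-t[...,None]*ax0,axis=-1)
    k=(d>0)&(r<.031)&(t>-.06)&(t<.012)&(r>.01); Q=P[k]; print(len(Q))
    def geo(p):
        a=p[2]; ax=np.array([-np.cos(a)*.5,-np.sin(a)*.5,np.sqrt(.75)]); return np.array([p[0],p[1],.132+p[3]]),ax
    def res(p):
        m,ax=geo(p); w=Q-m; t=w@ax; r=np.linalg.norm(w-t[:,None]*ax,axis=1)
        ring=np.hypot(np.maximum(abs(r-.020)-.003,0),t)
        rr=np.minimum(np.minimum(np.hypot(r-.023,np.maximum(t,0)),np.hypot(r-.017,np.maximum(t,0))),ring)
        return np.r_[rr,p[3]*3]
    best=min((least_squares(res,[.537+dx,-.2695+dy,.13,0],loss='soft_l1',f_scale=.0015) for dx in(-.004,0,.004) for dy in(-.004,0,.004)),key=lambda s:s.cost)
    p=best.x; m,ax=geo(p); print('neck',m,'az',np.degrees(p[2]),'cost',best.cost,'med res',np.median(res(p)))
    w=Q-m;t=w@ax;r=np.linalg.norm(w-t[:,None]*ax,axis=1); print(np.histogram(r,[.01,.014,.016,.018,.020,.022,.024,.026,.031])[0])
    lid=(abs(t)<.004); q=Q[lid]
    dish=(d>0)&(((P-m)@ax)<-.025)&(((P-m)@ax)>-.09)&(np.linalg.norm(P-m-((P-m)@ax)[...,None]*ax,axis=-1)<.012)
    print('dish depth px',dish.sum(),np.percentile(((P-m)@ax)[dish],[10,50,90]) if dish.any() else '')
    hs=cv2.cvtColor(w0:=np.load(f'pics/{f}.npz')['im'],cv2.COLOR_RGB2HSV)
    return m,np.degrees(p[2])
fit(sys.argv[1],np.load(sys.argv[2]))
E
python3 fit.py w3 pics/T3.npy
python3 - <<'E'
from h import *
w=np.load('pics/w3.npz')['im'][90:230,180:330]
cv2.imwrite('pics/c3.png',cv2.resize(w,None,fx=5,fy=4,interpolation=cv2.INTER_CUBIC)[:,:,::-1])
E
```

```text
brush seg 0.02 153 y mid 0.0010449879733809204 width 0.009472328201115817 x max 0.005747474180789373 z 0.035554218175032744 0.05976665653952152
brush seg 0.066 167 y mid 0.0013640038915293355 width 0.01910557296634226 x max 0.01034216722105008 z 0.0660024360342474 0.07595879713401271
brush seg 0.08 115 y mid 0.0010307253937200962 width 0.016561006418030037 x max 0.009598698798398444 z 0.08068573312629007 0.09952680263673887
988
neck [ 0.5369 -0.269   0.1317] az 7.1700092907115796 cost 0.0006245403277312715 med res 0.0003177955772885275
[ 87  16 344 146 139 255   0   0]
dish depth px 183 [-0.0448 -0.0439 -0.043 ]
```

View pics/c3.png

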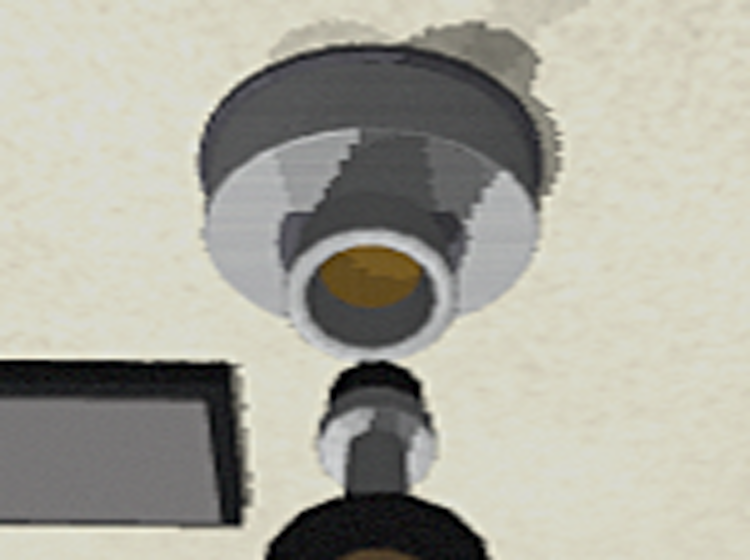

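```bash
cat >> h.py <<'E'
def nk(back):
    p,Rm=neck(7.2,[.5369,-.269,.132],back); return p-.001*Rm[:,1]-.0004*Rm[:,0],Rm
def nstat():
    s=ctrl.state(); T=tcp(); p,Rm=nk(0); ax=-Rm[:,2]; e=Rm.T@(T[:3,3]-p); f=Rm.T@s['contact_force']
    print('clock',s['clock'],'depth mm',round(e[2]*1e3,2),'lateral mm',np.round(e[:2]*1e3,2),'F tool',np.round(f,2),'ang',np.round(R.from_matrix(Rm.T@T[:3,:3]).as_rotvec(degrees=True),2),'grip',round(s['grip_width'],4),'j2',s['joint_positions'][1])
E
python3 - <<'E'
from h import *
nstat(); go(*nk(.02))
E
```

```text
clock 7.25 depth mm -98.99 lateral mm [0.97 0.66] F tool [0.12 0.38 0.23] ang [-0.2   0.25 -0.02] grip 0.0143 j2 -22.642058134334828
dp [-0.0013 -0.0009  0.079 ] ang [ 0.2  -0.25  0.02]
```

Call:
move_arm(motion=[{"claw": 0,"dp": [-0.0003,-0.0003,0.005],"angular": [0,0,0]},{"claw": 0,"dp": [-0.001,-0.0006,0.018],"angular": [0.1,-0.1,0]},{"claw": 0,"dp": [-0.0013,-0.0009,0.034],"angular": [0.2,-0.2,0]},{"claw": 0,"dp": [-0.0013,-0.0009,0.05],"angular": [0.2,-0.25,0]},{"claw": 0,"dp": [-0.0013,-0.0009,0.065],"angular": [0.2,-0.25,0]},{"claw": 0,"dp": [-0.0013,-0.0009,0.074],"angular": [0.2,-0.25,0]},{"claw": 0,"dp": [-0.0013,-0.0009,0.079],"angular": [0.2,-0.25,0]},{"claw": 0,"dp": [-0.0013,-0.0009,0.079],"angular": [0.2,-0.25,0]},{"claw": 0,"dp": [-0.0013,-0.0009,0.079],"angular": [0.2,-0.25,0]},{"claw": 0,"dp": [-0.0013,-0.0009,0.079],"angular": [0.2,-0.25,0]}])

```text
clock: 8.25
tcp_pos: [0.4771, -0.2772, 0.2418]
orientation: [[-0.858, -0.128, 0.497], [-0.113, 0.992, 0.062], [-0.501, -0.003, -0.866]]
contact_force: [0.5, -0.7, -1.3]
grip_width: 0.0147
```

```bash
python3 - <<'E'
from h import *
nstat(); go(*nk(-.035)); np.save('pics/T4.npy',tcp()); snap('wrist','w4')
w=np.load('pics/w4.npz')['im'][90:230,180:330]
cv2.imwrite('pics/c4.png',cv2.resize(w,None,fx=5,fy=4,interpolation=cv2.INTER_CUBIC)[:,:,::-1])
E
python3 fit.py w4 pics/T4.npy
```

```text
clock 8.25 depth mm -20.28 lateral mm [-2.19  0.38] F tool [ 0.26 -0.8   1.31] ang [ 0.06 -0.06 -0.24] grip 0.0147 j2 -15.748615573405964
dp [ 0.0022 -0.0003  0.0553] ang [-0.06  0.06  0.24]
brush seg 0.02 154 y mid 0.0012534929510411423 width 0.009922680763314404 x max 0.005670965101863257 z 0.035291548923200695 0.05993349640597459
brush seg 0.066 174 y mid 0.0013338756787453993 width 0.01904702202660548 x max 0.01026381079494339 z 0.06600351970525291 0.07589103600274255
brush seg 0.08 118 y mid 0.0010333736803545268 width 0.016596404128206718 x max 0.009568995485642585 z 0.08156140298641927 0.09980517735361723
1335
neck [ 0.5368 -0.2692  0.1316] az 7.186830619641737 cost 0.0007706609308796463 med res 0.00033149064607620495
[109  16 390 178 196 442   0   0]
dish depth px 243 [-0.0449 -0.0439 -0.0431]
```

View pics/c4.png

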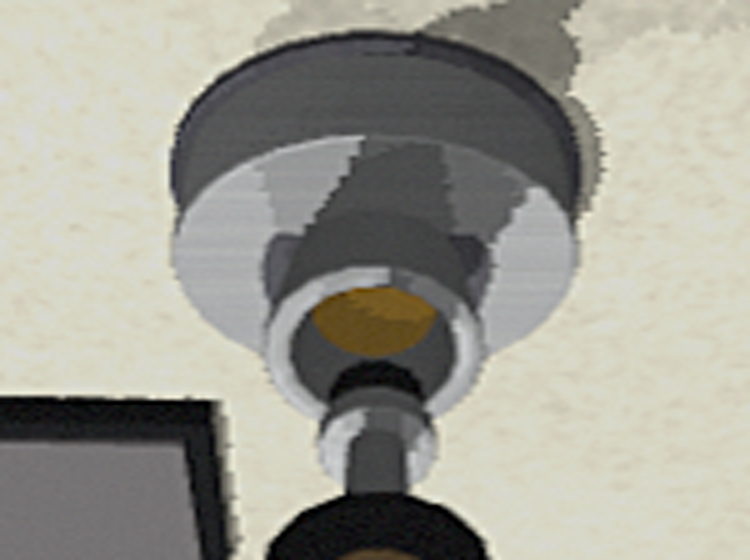

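The refit agrees with the first one within 0.3 mm, and the depth image puts the dish at about 44 mm. I'll insert to 35 mm, correcting the lateral offset first.

Call:
move_arm(motion=[{"claw": 0,"dp": [0.0012,-0.0002,0.002],"angular": [0,0,0]},{"claw": 0,"dp": [0.0022,-0.0003,0.007],"angular": [0,0,0.2]},{"claw": 0,"dp": [0.0022,-0.0003,0.014],"angular": [0,0,0.2]},{"claw": 0,"dp": [0.0022,-0.0003,0.022],"angular": [0,0,0.2]},{"claw": 0,"dp": [0.0022,-0.0003,0.03],"angular": [0,0,0.2]},{"claw": 0,"dp": [0.0022,-0.0003,0.038],"angular": [0,0,0.2]},{"claw": 0,"dp": [0.0022,-0.0003,0.045],"angular": [0,0,0.2]},{"claw": 0,"dp": [0.0022,-0.0003,0.051],"angular": [0,0,0.2]},{"claw": 0,"dp": [0.0022,-0.0003,0.054],"angular": [0,0,0.2]},{"claw": 0,"dp": [0.0022,-0.0003,0.055],"angular": [0,0,0.2]}])

```text
clock: 9.3
tcp_pos: [0.4991, -0.2722, 0.196]
orientation: [[-0.859, -0.123, 0.498], [-0.108, 0.992, 0.06], [-0.501, -0.002, -0.865]]
contact_force: [-0.1, -0.5, -0.7]
grip_width: 0.0146
```

```bash
python3 - <<'E'
from h import *
nstat(); go(*nk(-.044))
E
```

```text
clock 9.3 depth mm 30.67 lateral mm [1.19 2.59] F tool [ 0.47 -0.49  0.48] ang [ 0.18 -0.08  0.04] grip 0.0146 j2 -23.531296686870647
dp [-0.0012 -0.0025  0.0133] ang [-0.18  0.08 -0.04]
```

```bash
python3 - <<'E'
from h import *
nstat(); s=ctrl.state(); print(s['joint_positions'],s['dq'])
E
```

```text
clock 9.3 depth mm 30.67 lateral mm [1.19 2.59] F tool [ 0.47 -0.49  0.48] ang [ 0.18 -0.08  0.04] grip 0.0146 j2 -23.531296686870647
[-61.90555179 -23.53129669  89.94687448 125.12007479   9.27203859
  30.86204509 123.28720199] [ 0.20618378  0.02388199  0.19730045  0.19526796  0.86691429 -0.76869904
 -1.05364737]
```

Call:
move_arm(motion=[{"claw": 0,"dp": [0,-0.0005,0.001],"angular": [0,0,0]},{"claw": 0,"dp": [0,-0.001,0.001],"angular": [0,0,0]},{"claw": 0,"dp": [0,-0.001,0.001],"angular": [0,0,0]},{"claw": 0,"dp": [0,-0.001,0.001],"angular": [0,0,0]},{"claw": 0,"dp": [0,-0.001,0.001],"angular": [0,0,0]},{"claw": 0,"dp": [0,-0.001,0.001],"angular": [0,0,0]},{"claw": 0,"dp": [0,-0.001,0.001],"angular": [0,0,0]},{"claw": 0,"dp": [0,-0.001,0.001],"angular": [0,0,0]},{"claw": 0,"dp": [0,-0.001,0.001],"angular": [0,0,0]},{"claw": 0,"dp": [0,-0.001,0.001],"angular": [0,0,0]}])

```text
clock: 10.3
tcp_pos: [0.4992, -0.2726, 0.196]
orientation: [[-0.859, -0.123, 0.498], [-0.108, 0.992, 0.058], [-0.501, -0.004, -0.865]]
contact_force: [0.7, 1.1, -0.7]
grip_width: 0.0145
```

```bash
python3 - <<'E'
from h import *
nstat(); s=ctrl.state(); print(s['joint_positions'],s['dq'])
go(*nk(-.04))
E
```

```text
clock 10.3 depth mm 30.58 lateral mm [1.21 2.12] F tool [-0.35  1.    1.04] ang [ 0.25 -0.08  0.02] grip 0.0145 j2 -23.516002756988765
[-61.88805941 -23.51600276  89.94168966 125.11523038   9.35848613
  30.8328061  123.24521443] [ 0.01889083 -0.15219687  0.08379295  0.08992331  0.00178956 -0.02505229
 -0.0166261 ]
dp [-0.0012 -0.0021  0.0094] ang [-0.25  0.08 -0.02]
```

```bash
cat > kin.py <<'E'
from h import *
from scipy.optimize import least_squares
import itertools
np.set_printoptions(precision=3,suppress=True)
c=lambda r:np.array(r)
s=ctrl.state()
D=[(c([-80.77568,21.98864,2.51112,91.64127,-1.02682,66.53382,-2.85862]),c([.16611,.62751,.22999]),c([[-.966722,.255831,-.000527],[.255831,.966719,-.002409],[-.000107,-.002463,-.999997]])),
(c([-33.80089,-22.21145,28.13992,125.30023,12.55746,57.17802,84.69488]),c([.43867,-.04468,.31036]),c([[-.948,-.1,.302],[-.096,.995,.026],[-.303,-.004,-.953]])),
(c([-26.51422,-22.69229,57.60095,121.95668,.2339,47.20409,130.01453]),c([.43437,-.28251,.3078]),np.load('pics/T3.npy')[:3,:3]),
(s['joint_positions'],s['tcp_pos'],s['orientation'])]
def Tr(x,z): M=np.eye(4); M[0,3]=x; M[2,3]=z; return M
def Ro(ax,d):
    a=np.radians(d); C,S=np.cos(a),np.sin(a); M=np.eye(4)
    if ax=='z': M[:2,:2]=[[C,-S],[S,C]]
    else: M[0,0]=C;M[0,2]=S;M[2,0]=-S;M[2,2]=C
    return M
def fk(p,q,sg):
    d1,d2,d3,d4,a1,a2,a3,a4,c1,c7=p
    return Ro('z',c1)@Ro('z',sg[0]*q[0])@Tr(a1,d1)@Ro('y',q[1])@Ro('z',sg[1]*q[2])@Tr(a2,d2)@Ro('y',q[3])@Tr(a3,0)@Ro('z',sg[2]*q[4])@Tr(0,d3)@Ro('y',q[5])@Tr(a4,0)@Ro('z',sg[3]*q[6]+c7)@Tr(0,d4)
if __name__=='__main__':
  out=[]
  for sg in itertools.product((1,-1),repeat=4):
    c1=75-sg[0]*-80.8
    for c7 in (0,90,180,270):
      def res(p): 
        r=[]
        for q,t,Rm in D:
            M=fk(p,q,sg); r+=[*(M[:3,3]-t),*(.3*(M[:3,:3]-Rm)).ravel()]
        return r
      o=least_squares(res,[.3,.4,.4,.25,0,0,0,0,c1,c7],x_scale=[.1]*8+[30,30]); out.append((o.cost,sg,o.x))
  out.sort(key=lambda t:t[0])
  for o in out[:3]: print(o)
  np.savez('pics/kin.npz',p=out[0][2],sg=out[0][1])
E
python3 kin.py
```

```text
(np.float64(0.00029082919207580203), (-1, -1, -1, -1), array([ 0.387,  0.512,  0.595,  0.35 , -0.034, -0.015,  0.054,  0.017,
       -3.038, 87.203]))
(np.float64(0.00029082919207581726), (-1, -1, -1, -1), array([ 0.387,  0.512,  0.595,  0.35 , -0.034, -0.015,  0.054,  0.017,
       -3.038, 87.203]))
(np.float64(0.0002908291920758312), (-1, -1, -1, -1), array([ 0.387,  0.512,  0.595,  0.35 , -0.034, -0.015,  0.054,  0.017,
       -3.038, 87.203]))
```

```bash
cat > kin2.py <<'E'
from kin import *
sg=(-1,-1,-1,-1)
def Tt(x,y,z): M=np.eye(4); M[:3,3]=x,y,z; return M
def fk2(p,q):
    d1,d2,d3,d4,a1,a2,a3,a4,c1,c7,b1,b2,b3=p
    return Ro('z',c1)@Ro('z',-q[0])@Tt(a1,b1,d1)@Ro('y',q[1])@Ro('z',-q[2])@Tt(a2,b2,d2)@Ro('y',q[3])@Tr(a3,0)@Ro('z',-q[4])@Tt(0,b3,d3)@Ro('y',q[5])@Tr(a4,0)@Ro('z',-q[6]+c7)@Tr(0,d4)
def res(p):
    r=[]
    for q,t,Rm in D:
        M=fk2(p,q); r+=[*(M[:3,3]-t),*(.3*(M[:3,:3]-Rm)).ravel()]
    return np.r_[r,.003*np.array(p)[[4,5,6,7,10,11,12]]]
if __name__=='__main__':
    o=min((least_squares(res,[.36,.45,.5,.3,0,x,x,0,0,90,b,-b,b],x_scale=[.1]*8+[30,30]+[.1]*3,max_nfev=3000) for x in(0,.03) for b in(.03,-.03,0)),key=lambda o:o.cost)
    print(o.cost,o.x); print([np.round((fk2(o.x,q)[:3,3]-t)*1e3,2) for q,t,_ in D]); print([np.round(R.from_matrix(fk2(o.x,q)[:3,:3].T@Rm).magnitude()*57.3,2) for q,t,Rm in D])
    np.save('pics/kin2.npy',o.x)
E
python3 kin2.py
```

```text
3.1208256617251146e-08 [ 0.3    0.491  0.506  0.323  0.     0.    -0.     0.    -0.004 89.999
 -0.021 -0.02  -0.   ]
[array([ 0.01, -0.  ,  0.  ]), array([-0.  ,  0.01,  0.  ]), array([-0.,  0.,  0.]), array([ 0., -0., -0.])]
[np.float64(0.0), np.float64(0.02), np.float64(0.0), np.float64(0.0)]
```

```bash
cat > sim.py <<'E'
from kin2 import *
p=np.load('pics/kin2.npy'); p=np.r_[p[:4],0,0,0,0,0,90,p[10:12],0]
lo=c([-149.38,-23.57,-84.95,0,-89.99,3.08,-163.45]); hi=c([149.38,123.04,90,143.3,269.99,112.72,163.45])
F=lambda q:fk2(p,q)
def err(M,G):
    return np.r_[G[:3,3]-M[:3,3], R.from_matrix(G[:3,:3]@M[:3,:3].T).as_rotvec()]
def jac(q):
    M=F(q); J=np.zeros((6,7))
    for i in range(7):
        d=np.zeros(7); d[i]=.01; J[:,i]=err(M,F(q+d))/np.radians(.01)
    return J
def step(q,G,mode='pinv',n=20,lam=1e-3,W=None):
    W=np.eye(7) if W is None else W
    for _ in range(n):
        e=err(F(q),G); m=np.linalg.norm(e)
        if m<1e-6: break
        J=jac(q); dq=W@J.T@np.linalg.solve(J@W@J.T+lam**2*np.eye(6),e)
        q=np.clip(q+np.degrees(dq),lo,hi)
    return q
def run(q,rows,sub=4,**k):
    T0=F(q); prev=(np.zeros(3),np.zeros(3)); 
    for r in rows:
        for s in np.linspace(0,1,sub+1)[1:]:
            dp=prev[0]+s*(r[0]-prev[0]); an=prev[1]+s*(r[1]-prev[1]); G=T0.copy(); G[:3,3]=T0[:3,3]+T0[:3,:3]@dp; G[:3,:3]=T0[:3,:3]@R.from_rotvec(an,degrees=True).as_matrix(); q=step(q,G,**k)
        prev=r
    return q
E
cat > t.py <<'E'
from sim import *
A=np.array
L=lambda d,a,n=10:[(A(d)*i/n,A(a)*i/n) for i in range(1,n+1)]
q=A([-80.776,21.939,2.515,91.553,-1.026,66.532,-2.859])
for rows in (L([-.425,-.19,-.03],[0,0,-18.5]),L([-.025,-.012,0],[0,0,0]),L([.005,-.006,.119],[0,0,0]),L([0,0,-.018],[0,0,0]),L([.095,0,0],[0,0,0]),
  [(A([.006,-.02,-.05]),A([0.,0,0])),(A([.015,-.09,-.1]),A([0,-2.5,0])),(A([.022,-.175,-.13]),A([0,-7.5,-1])),(A([.038,-.355,-.15]),A([0,-17.5,-2]))]):
    q=run(q,rows); print(q)
print('meas',D[1][0])
q=run(q,[(A([.009,-.135,-.001]),A([0,-1.,0])),(A([.026,-.237,-.006]),A([-1,-12.3,-1.5]))]); print(q); print('meas',D[2][0])
q=run(q,L([-.0013,-.0009,.079],[.2,-.25,0])); print(q,'meas j2 -15.75')
q=run(q,L([.0022,-.0003,.055],[0,0,.2])); print(q); print('meas',D[3][0])
E
python3 t.py
```

```text
[-46.762  18.136  13.07   93.656  -4.333  68.706  60.93 ]
[-44.867  20.013  13.674  91.266  -4.961  69.318  63.441]
[-43.871  25.713  12.701  98.465  -6.565  56.549  64.912]
[-44.045  24.554  12.898  97.745  -6.252  58.405  64.681]
[-49.081  15.925  11.821 109.421  -3.933  55.041  58.23 ]
[-34.572 -22.145  28.601 125.163  12.905  57.37   84.176]
meas [-33.801 -22.211  28.14  125.3    12.557  57.178  84.695]
[-28.018 -23.57   58.208 121.819   2.069  47.297 128.482]
meas [-26.514 -22.692  57.601 121.957   0.234  47.204 130.015]
[-45.266 -17.531  76.704 124.124  -3.633  36.847 134.188] meas j2 -15.75
[-63.561 -23.57   90.    124.742  11.022  30.829 122.203]
meas [-61.888 -23.516  89.942 125.115   9.358  30.833 123.245]
```

```bash
cat > t2.py <<'E'
from sim import *
A=np.array
def path(q,G,n=12):
    T0=F(q); rv=R.from_matrix(T0[:3,:3].T@G[:3,:3]).as_rotvec(degrees=True); dp=T0[:3,:3].T@(G[:3,3]-T0[:3,3])
    tr=[]
    for i in range(1,n+1):
        H=np.eye(4); H[:3,3]=T0[:3,3]+T0[:3,:3]@dp*i/n; H[:3,:3]=T0[:3,:3]@R.from_rotvec(rv*i/n,degrees=True).as_matrix(); q=step(q,H,n=6); tr.append(np.r_[np.minimum(q-lo,hi-q),np.linalg.norm(err(F(q),H)[:3])*1e3])
    return q,np.array(tr)
def G(back,psi=0):
    pp,Rm=nk(back); M=np.eye(4); M[:3,3]=pp; M[:3,:3]=Rm@R.from_euler('z',psi,degrees=True).as_matrix(); return M
if __name__=='__main__':
    # goal configs
    rng=np.random.default_rng(0)
    for psi in range(-180,180,30):
        b=None
        for _ in range(8):
            q=rng.uniform(np.maximum(lo,[-60,-20,-60,60,-90,10,-160]),np.minimum(hi,[90,60,60,140,200,110,160])); q=step(q,G(-.057,psi),n=60,lam=.05)
            if np.linalg.norm(err(F(q),G(-.057,psi)))<2e-3:
                m=np.minimum(q-lo,hi-q).min()
                if b is None or m>b[0]: b=(m,q)
        print(psi,b)
    q0=ctrl.state()['joint_positions']; q1,tr=path(q0,G(.1)); print('retract',q1,tr[:,:7].min(),tr[:,7].max())
    for psi in range(-180,181,30):
        q=q1
        for k in range(0,psi,30 if psi>0 else -30): q,t1=path(q,G(.1,k+np.sign(psi)*30))
        q2,t2=path(q,G(-.057,psi)); print(psi,q,q2,t2[:,:7].min(),t2[:,7].max())
E
time python3 t2.py
```

```text
-180 (np.float64(20.66775766793242), array([ 25.397,   8.567,   9.833, 122.632, -41.641,  32.659, -15.535]))
-150 (np.float64(23.22963023218935), array([ 86.537,  16.728, -56.797, 120.07 , -11.238,  27.761, -70.122]))
-120 (np.float64(22.153804965041104), array([ 58.13 ,  10.344, -25.131, 121.146, -31.075,  30.005, -84.079]))
-90 (np.float64(21.916656702086), array([  52.743,    9.804,  -19.357,  121.383,  -33.233,   30.436,
       -112.365]))
-60 (np.float64(21.444023707601275), array([  42.338,    9.068,   -8.255,  121.856,  -36.805,   31.259,
       -139.507]))
-30 (np.float64(3.646747962522653), array([ 94.324,  21.162, -66.624, 119.848,   0.875,  27.688, 159.803]))
0 (np.float64(22.892322741225286), array([ 90.82 ,  18.849, -62.058, 119.944,  -5.343,  27.607, 134.99 ]))
30 (np.float64(22.67388815318614), array([ 70.722,  12.197, -38.794, 120.626, -24.696,  28.972, 120.837]))
60 (np.float64(22.457634802374713), array([ 65.321,  11.281, -32.895, 120.842, -27.716,  29.42 ,  93.25 ]))
90 (np.float64(23.178030301476596), array([ 84.897,  16.059, -54.846, 120.122, -13.137,  27.859,  5
[... 1595 characters left out ...]
86646253e-07
90 [ -7.038 -13.568  43.88  121.568 -15.494  47.545  53.438] [-10.326  11.181  49.188 124.025 -52.236  37.384  83.537] 11.498555381467545 0.00047007978851768624
120 [ -1.396 -12.068  39.212 121.426 -18.24   47.901  25.721] [ -4.07   10.099  42.034 123.823 -49.905  36.131  51.563] 12.950864567542565 0.00030074904006842243
150 [  3.499 -11.013  35.02  121.289 -20.232  48.207  -2.639] [  1.046   9.502  36.307 123.642 -48.263  35.321  20.15 ] 13.948969425136994 0.0003031815968206023
180 [  7.821 -10.231  31.237 121.158 -21.756  48.47  -31.391] [  5.416   9.138  31.479 123.478 -46.98   34.729 -10.962] 14.679521070520863 0.0002151871668453599
real	0m21.874s
user	0m22.291s
sys	0m0.109s
```

The fitted arm model reproduces the motion: the arm is jammed at its J2 and J3 limits. Rolling the tool +90° about the brush axis outside the neck fixes this. The brush is round, so the roll doesn't affect it. I'll retract, roll and re-enter.

Call:
move_arm(motion=[{"claw": 0,"dp": [-0.001,-0.001,-0.005],"angular": [0,0,0]},{"claw": 0,"dp": [-0.001,-0.001,-0.015],"angular": [0,0,0]},{"claw": 0,"dp": [-0.001,-0.001,-0.03],"angular": [0,0,0]},{"claw": 0,"dp": [-0.001,-0.001,-0.047],"angular": [0,0,0]},{"claw": 0,"dp": [-0.001,-0.001,-0.064],"angular": [0,0,0]},{"claw": 0,"dp": [-0.001,-0.001,-0.082],"angular": [0,0,0]},{"claw": 0,"dp": [-0.001,-0.001,-0.1],"angular": [0,0,0]},{"claw": 0,"dp": [-0.001,-0.001,-0.115],"angular": [0,0,0]},{"claw": 0,"dp": [-0.001,-0.001,-0.126],"angular": [0,0,0]},{"claw": 0,"dp": [-0.001,-0.001,-0.131],"angular": [0,0,0]}])

```text
clock: 11.3
tcp_pos: [0.4348, -0.282, 0.3111]
orientation: [[-0.858, -0.122, 0.499], [-0.108, 0.993, 0.057], [-0.502, -0.005, -0.865]]
contact_force: [-0.3, 0.8, 0.0]
grip_width: 0.0146
```

```bash
python3 - <<'E'
from t2 import *
nstat(); q=ctrl.state()['joint_positions']; print(q)
for k in (30,60,90): q,t=path(q,G(.1,k)); print(k,q,t[:,:7].min(),t[:,7].max())
q,t=path(q,G(-.057,90)); print(q,t[:,:7].min(),t[:,7].max())
g=G(.1,90); go(g[:3,3],g[:3,:3])
E
```

```text
clock 11.3 depth mm -101.54 lateral mm [0.03 0.9 ] F tool [ 0.18  0.79 -0.13] ang [ 0.35 -0.13  0.04] grip 0.0146 j2 -23.231003777463556
[-25.874 -23.231  56.453 122.184   1.074  46.822 128.985]
30 [-19.172 -18.358  52.967 121.81   -7.107  46.936 106.327] 0.7948470149850451 3.371170770989871e-06
60 [-11.997 -15.216  47.786 121.678 -12.557  47.249  80.969] 5.527143907728892 3.1578042478370404e-06
90 [ -5.668 -13.171  42.766 121.535 -16.213  47.63   54.038] 8.559682991615446 2.188967068723151e-06
[ -8.761  10.864  47.378 123.976 -51.609  37.035  83.011] 11.886860975712901 0.0003797909269773657
dp [-0.    -0.001  0.002] ang [-0.17  0.38 89.96]
```

Call:
move_arm(motion=[{"claw": 0,"dp": [0,0,0.001],"angular": [0,0,5]},{"claw": 0,"dp": [0,-0.001,0.002],"angular": [0,0.1,13]},{"claw": 0,"dp": [0,-0.001,0.002],"angular": [0,0.1,21]},{"claw": 0,"dp": [0,-0.001,0.002],"angular": [-0.1,0.2,29]},{"claw": 0,"dp": [0,-0.001,0.002],"angular": [-0.1,0.2,37]},{"claw": 0,"dp": [0,-0.001,0.002],"angular": [-0.1,0.2,45]},{"claw": 0,"dp": [0,-0.001,0.002],"angular": [-0.1,0.3,53]},{"claw": 0,"dp": [0,-0.001,0.002],"angular": [-0.1,0.3,61]},{"claw": 0,"dp": [0,-0.001,0.002],"angular": [-0.1,0.3,69]},{"claw": 0,"dp": [0,-0.001,0.002],"angular": [-0.1,0.4,76]}])

```text
clock: 12.3
tcp_pos: [0.436, -0.2817, 0.3076]
orientation: [[-0.326, 0.807, 0.492], [0.938, 0.341, 0.063], [-0.117, 0.483, -0.868]]
contact_force: [-0.5, -0.2, -1.0]
grip_width: 0.0144
```

```bash
python3 - <<'E'
from t2 import *
q=ctrl.state()['joint_positions']; print(q)
g=G(.1,90); go(g[:3,3],g[:3,:3])
E
```

```text
[ -8.332 -13.721  44.797 121.687 -14.852  47.404  66.491]
dp [-0.001  0.    -0.002] ang [-0.22 -0.1  13.7 ]
```

Call:
move_arm(motion=[{"claw": 0,"dp": [-0.001,0,-0.001],"angular": [-0.1,-0.1,5]},{"claw": 0,"dp": [-0.001,0,0.002],"angular": [-0.2,-0.1,11]},{"claw": 0,"dp": [-0.001,0,0.012],"angular": [-0.2,-0.1,13.7]},{"claw": 0,"dp": [-0.001,0,0.027],"angular": [-0.2,-0.1,13.7]},{"claw": 0,"dp": [-0.001,0,0.043],"angular": [-0.2,-0.1,13.7]},{"claw": 0,"dp": [-0.001,0,0.058],"angular": [-0.2,-0.1,13.7]},{"claw": 0,"dp": [-0.001,0,0.07],"angular": [-0.2,-0.1,13.7]},{"claw": 0,"dp": [-0.001,0,0.077],"angular": [-0.2,-0.1,13.7]},{"claw": 0,"dp": [-0.001,0,0.078],"angular": [-0.2,-0.1,13.7]},{"claw": 0,"dp": [-0.001,0,0.078],"angular": [-0.2,-0.1,13.7]}])

```text
clock: 13.3
tcp_pos: [0.4748, -0.2776, 0.2399]
orientation: [[-0.13, 0.859, 0.496], [0.991, 0.114, 0.062], [-0.003, 0.499, -0.866]]
contact_force: [0.2, -0.9, -1.2]
grip_width: 0.0148
```

```bash
cat >> t2.py <<'E'
def st():
    s=ctrl.state(); nstat(); print(s['joint_positions'])
E
python3 - <<'E'
from t2 import *
st(); T=tcp(); np.save('pics/T5.npy',T); im,d=snap('wrist','w5'); g=G(-.036,90); go(g[:3,3],g[:3,:3])
v,u=np.mgrid[0:384,0:512]; P=pt('wrist',u,v,d,T); L=(P-T[:3,3])@T[:3,:3]
k=(d>0)&(np.hypot(L[...,0],L[...,1])<.022)
for a,b in((.03,.06),(.066,.076),(.08,.112)):
    q=L[k&(L[...,2]>a)&(L[...,2]<b)]; print('ymid',(q[:,1].min()+q[:,1].max())/2,'w',np.ptp(q[:,1]),'xmax',q[:,0].max())
E
sed -i "s/^    print('dish/    print('rel to nk lateral (roll0 frame)',nk(0)[1].T@(m-[.5369,-.269,.132]));print('dish/" fit.py; python3 fit.py w5 pics/T5.npy | tail -4
python3 - <<'E'
import cv2
w=cv2.imread('pics/w5.png')[70:250,140:370]; cv2.imwrite('pics/c5.png',cv2.resize(w,None,fx=3.3,fy=3.3,interpolation=2))
E
```

```text
clock 13.3 depth mm -19.75 lateral mm [0.75 0.2 ] F tool [ 0.48 -0.96  1.06] ang [ 0.04  0.02 89.67] grip 0.0148 j2 -2.2735349781530947
[-10.82   -2.274  48.909 123.785 -30.712  40.046  66.632]
dp [0.    0.001 0.056] ang [0.02 0.03 0.31]
ymid 2.8292335161625957e-05 w 0.009457897151828668 xmax 0.007050229254835106
ymid -0.00025378997274977215 w 0.019045765305391062 xmax 0.01147024484465473
ymid -0.0002140596163718667 w 0.017101424529643743 xmax 0.010573144821500532
neck [ 0.5374 -0.27    0.1318] az 8.510164157237696 cost 0.0007600035610108052 med res 0.00034624304906667736
[101  16 322 171 194 475   0   0]
rel to nk lateral (roll0 frame) [-0.0002 -0.0011  0.0003]
dish depth px 231 [-0.0447 -0.0439 -0.043 ]
```

View pics/c5.png

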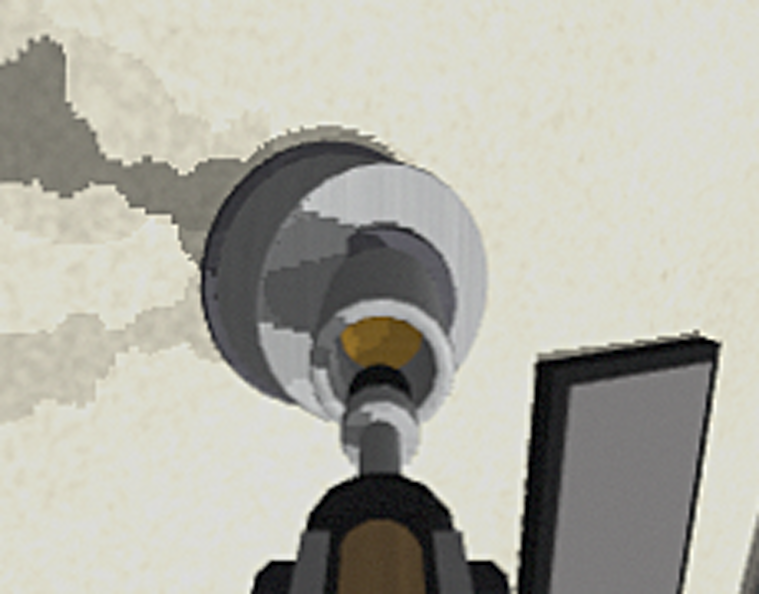

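The tip lines up with the mouth, with the brass dish visible at about (382,340) in the crop. The remaining offset is around 1.5 mm. I'll go in to 36 mm.

Call:
move_arm(motion=[{"claw": 0,"dp": [-0.0007,0.0005,0.003],"angular": [0,0,0]},{"claw": 0,"dp": [-0.0014,0.0008,0.01],"angular": [0,0,0]},{"claw": 0,"dp": [-0.0014,0.0008,0.018],"angular": [0,0,0]},{"claw": 0,"dp": [-0.0014,0.0008,0.026],"angular": [0,0,0]},{"claw": 0,"dp": [-0.0014,0.0008,0.034],"angular": [0,0,0]},{"claw": 0,"dp": [-0.0014,0.0008,0.042],"angular": [0,0,0]},{"claw": 0,"dp": [-0.0014,0.0008,0.049],"angular": [0,0,0]},{"claw": 0,"dp": [-0.0014,0.0008,0.054],"angular": [0,0,0]},{"claw": 0,"dp": [-0.0014,0.0008,0.056],"angular": [0,0,0]},{"claw": 0,"dp": [-0.0014,0.0008,0.056],"angular": [0,0,0]}])

```text
clock: 14.35
tcp_pos: [0.5036, -0.276, 0.1925]
orientation: [[-0.129, 0.858, 0.497], [0.992, 0.113, 0.062], [-0.003, 0.501, -0.866]]
contact_force: [-0.4, -0.5, -0.3]
grip_width: 0.0147
```

```bash
python3 - <<'E'
from t2 import *
st(); g=G(-.042,90); go(g[:3,3],g[:3,:3])
E
```

```text
clock 14.35 depth mm 35.62 lateral mm [-0.47 -1.73] F tool [ 0.57 -0.43  0.02] ang [-0.01 -0.06 89.72] grip 0.0147 j2 7.54406914103352
[ -9.648   7.544  48.535 123.911 -46.25   37.744  79.193]
dp [ 0.002 -0.001  0.006] ang [0.05 0.04 0.28]
```

Call:
move_arm(motion=[{"claw": 0,"dp": [0.0002,0,0.001],"angular": [0,0,0]},{"claw": 0,"dp": [0.0002,0,0.003],"angular": [0,0,0]},{"claw": 0,"dp": [0.0002,0,0.005],"angular": [0,0,0]},{"claw": 0,"dp": [0.0002,0,0.007],"angular": [0,0,0]},{"claw": 0,"dp": [0.0002,0,0.009],"angular": [0,0,0]},{"claw": 0,"dp": [0.0002,0,0.011],"angular": [0,0,0]},{"claw": 0,"dp": [0.0002,0,0.013],"angular": [0,0,0]},{"claw": 0,"dp": [0.0002,0,0.014],"angular": [0,0,0]},{"claw": 0,"dp": [0.0002,0,0.014],"angular": [0,0,0]},{"claw": 0,"dp": [0.0002,0,0.014],"angular": [0,0,0]}])

```text
clock: 15.35
tcp_pos: [0.5105, -0.2751, 0.1807]
orientation: [[-0.129, 0.858, 0.497], [0.992, 0.113, 0.062], [-0.003, 0.501, -0.865]]
contact_force: [-2.9, -0.2, 3.9]
grip_width: 0.0147
```

```bash
python3 - <<'E'
from t2 import *
st()
E
```

```text
clock 15.35 depth mm 49.35 lateral mm [-0.58 -1.73] F tool [ 0.54  0.18 -4.8 ] ang [-0.02 -0.09 89.73] grip 0.0147 j2 9.761673994763536
[ -8.725   9.762  47.516 123.855 -49.805  37.287  81.936]
```

Contact: 4.8 N at 49 mm agrees with the dish being at about 44–45 mm. I'll press 7 mm further.

Call:
move_arm(motion=[{"claw": 0,"dp": [0.0003,0,0.001],"angular": [0,0,0]},{"claw": 0,"dp": [0.0005,0,0.002],"angular": [0,0,0]},{"claw": 0,"dp": [0.0005,0,0.003],"angular": [0,0,0]},{"claw": 0,"dp": [0.0005,0,0.004],"angular": [0,0,0]},{"claw": 0,"dp": [0.0005,0,0.005],"angular": [0,0,0]},{"claw": 0,"dp": [0.0005,0,0.006],"angular": [0,0,0]},{"claw": 0,"dp": [0.0005,0,0.007],"angular": [0,0,0]},{"claw": 0,"dp": [0.0005,0,0.007],"angular": [0,0,0]},{"claw": 0,"dp": [0.0005,0,0.007],"angular": [0,0,0]},{"claw": 0,"dp": [0.0005,0,0.007],"angular": [0,0,0]}])

```text
clock: 16.35
tcp_pos: [0.5138, -0.2746, 0.1748]
orientation: [[-0.128, 0.858, 0.498], [0.992, 0.113, 0.062], [-0.003, 0.501, -0.865]]
contact_force: [-5.2, -0.0, 6.8]
grip_width: 0.0142
```

```bash
python3 - <<'E'
from t2 import *
st()
E
```

```text
clock 16.35 depth mm 56.16 lateral mm [-0.56 -1.64] F tool [ 1.03  0.64 -8.45] ang [-0.01 -0.13 89.75] grip 0.0142 j2 10.79671729064198
[ -8.267  10.797  46.948 123.836 -51.474  37.012  83.191]
```

Call:
move_arm(motion=[{"claw": 0,"dp": [0,0,0.0005],"angular": [0,0,0]},{"claw": 0,"dp": [0,0,0.001],"angular": [0,0,0]},{"claw": 0,"dp": [0,0,0.0015],"angular": [0,0,0]},{"claw": 0,"dp": [0,0,0.0015],"angular": [0,0,0]},{"claw": 0,"dp": [0,0,0.0015],"angular": [0,0,0]},{"claw": 0,"dp": [0,0,0.0015],"angular": [0,0,0]},{"claw": 0,"dp": [0,0,0.0015],"angular": [0,0,0]},{"claw": 0,"dp": [0,0,0.0015],"angular": [0,0,0]},{"claw": 0,"dp": [0,0,0.0015],"angular": [0,0,0]},{"claw": 0,"dp": [0,0,0.0015],"angular": [0,0,0]}])

```text
clock: 17.35
tcp_pos: [0.5146, -0.2745, 0.1736]
orientation: [[-0.128, 0.858, 0.498], [0.992, 0.113, 0.062], [-0.003, 0.501, -0.865]]
contact_force: [-5.5, 0.3, 9.0]
grip_width: 0.0142
```

```bash
python3 - <<'E'
from t2 import *
st(); T=tcp(); np.save('pics/T6.npy',T); im,d=snap('wrist','w6')
for _ in range(3): ctrl.get_image('wrist'); nstat()
v,u=np.mgrid[0:384,0:512]; P=pt('wrist',u,v,d,T); L=(P-T[:3,3])@T[:3,:3]
q=L[(d>0)&(np.hypot(L[...,0],L[...,1])<.016)&(L[...,2]>-.02)&(L[...,2]<.03)]; print('collar/handle z hist',np.histogram(q[:,2],np.arange(-.02,.03,.002)))
g=G(.1,90); go(g[:3,3],g[:3,:3])
E
```

```text
clock 17.35 depth mm 57.56 lateral mm [-0.61 -1.69] F tool [  0.2    1.   -10.46] ang [-0.02 -0.13 89.75] grip 0.0142 j2 11.01870099566248
[ -8.153  11.019  46.822 123.819 -51.836  36.972  83.467]
clock 17.45 depth mm 57.57 lateral mm [-0.58 -1.68] F tool [ 1.17  1.02 -9.84] ang [-0.02 -0.13 89.76] grip 0.0147 j2 11.02039352167129
clock 17.5 depth mm 57.56 lateral mm [-0.58 -1.69] F tool [ 1.28  1.22 -9.31] ang [-0.02 -0.13 89.76] grip 0.0145 j2 11.019812162005305
clock 17.55 depth mm 57.58 lateral mm [-0.59 -1.65] F tool [ 0.91  0.58 -7.76] ang [-0.02 -0.13 89.75] grip 0.0144 j2 11.018896986304403
collar/handle z hist (array([ 80,  92,  74,  84,  90,  76,  65,  67,  59,  51,  49,  33,  39,
        73, 438,  39,  17,   1,   0,   0,   0,   0,   0,   0]), array([-0.02 , -0.018, -0.016, -0.014, -0.012, -0.01 , -0.008, -0.006,
       -0.004, -0.002, -0.   ,  0.002,  0.004,  0.006,  0.008,  0.01 ,
        0.012,  0.014,  0.016,  0.018,  0.02 ,  0.022,  0.024,  0.026,
        0.028]))
dp [ 0.002 -0.    -0.158] ang [0.09 0.07 0.25]
```

The dish is pressed about 13 mm at about 9.5 N, with no slip. Now I'll withdraw straight along the axis.

Call:
move_arm(motion=[{"claw": 0,"dp": [0,0,-0.003],"angular": [0,0,0]},{"claw": 0,"dp": [0.0002,0,-0.012],"angular": [0,0,0]},{"claw": 0,"dp": [0.0005,0,-0.028],"angular": [0,0,0]},{"claw": 0,"dp": [0.001,0,-0.048],"angular": [0,0,0]},{"claw": 0,"dp": [0.001,0,-0.068],"angular": [0,0,0]},{"claw": 0,"dp": [0.001,0,-0.088],"angular": [0,0,0]},{"claw": 0,"dp": [0.001,0,-0.108],"angular": [0,0,0]},{"claw": 0,"dp": [0.001,0,-0.128],"angular": [0,0,0]},{"claw": 0,"dp": [0.001,0,-0.146],"angular": [0,0,0]},{"claw": 0,"dp": [0.001,0,-0.156],"angular": [0,0,0]}])

```text
clock: 18.55
tcp_pos: [0.437, -0.2825, 0.3092]
orientation: [[-0.13, 0.857, 0.498], [0.992, 0.114, 0.062], [-0.003, 0.502, -0.865]]
contact_force: [0.4, -0.5, -0.4]
grip_width: 0.0148
```

```bash
cat > t3.py <<'E'
from t2 import *
Tg=np.load('pics/Tgrasp.npy'); Rr=down(np.radians(3.7))
def rack(dx,dz,psi):  # dx along rack x from grasp pose, dz lift
    M=np.eye(4); M[:3,:3]=Rr@R.from_euler('z',psi,degrees=True).as_matrix(); M[:3,3]=Tg[:3,3]+[0,0,dz]-dx*Rr[:,0]; return M
if __name__=='__main__':
    st(); T=tcp(); np.save('pics/T7.npy',T); im,d=snap('wrist','w7'); v,u=np.mgrid[0:384,0:512]; P=pt('wrist',u,v,d,T)
    m,Rm=nk(0); m=np.array([.5369,-.269,.132]); ax=-Rm[:,2]; t=(P-m)@ax; r=np.linalg.norm(P-m-t[...,None]*ax,axis=-1); k=(d>0)&(r<.012)&(t<-.025)&(t>-.09); print('dish depth',k.sum(),np.median(t[k]))
    q0=ctrl.state()['joint_positions']
    mid=lambda x,y,z,psi:np.block([[Rr@R.from_euler('z',psi,degrees=True).as_matrix(),np.array([[x],[y],[z]])],[np.zeros((1,3)),1]])
    for psi in (90,0,180,45):
        q=q0; W=[]
        for wp in (mid(.5,-.12,.31,psi if abs(psi-90)<60 else 90),mid(.46,.1,.31,psi),rack(-.095,.06,psi),rack(-.095,.018,psi),rack(0,.018,psi),rack(0,0,psi),rack(0,.12,psi)):
            q,t=path(q,wp,20); W.append((np.round(q,1),round(t[:,:7].min(),1),round(t[:,7].max(),2)))
        print(psi,*W,sep='\n')
E
python3 t3.py
```

```text
clock 18.55 depth mm -98.85 lateral mm [-0.93  0.15] F tool [-0.06 -0.56  0.5 ] ang [-0.08 -0.16 89.69] grip 0.0148 j2 -13.782026575140634
[ -8.078 -13.782  44.634 121.673 -15.164  47.193  53.369]
dish depth 174 -0.04422971209703436
90
(array([-14.1,   3. ,  24. , 105.4,  -1.3,  71.8,  14. ]), np.float64(10.2), np.float64(0.0))
(array([-27.5,  -1.9,  10. , 110. ,   0.4,  71.9, -13.9]), np.float64(21.5), np.float64(0.0))
(array([-39.5,  13.2,   0.8, 106.7,  -0.2,  60.1, -34.9]), np.float64(22.2), np.float64(0.0))
(array([-39.4,  15.9,   0.7, 108.8,  -0.2,  55.3, -34.9]), np.float64(34.5), np.float64(0.0))
(array([-35.7,  24.3,   2.3,  97.2,  -1.1,  58.6, -29.3]), np.float64(35.0), np.float64(0.0))
(array([-35.6,  25.4,   2.2,  97.9,  -1.2,  56.7, -29.2]), np.float64(45.4), np.float64(0.0))
(array([-35.9,  19. ,   2.6,  91.6,  -0.9,  69.4, -29.4]), np.float64(42.6), np.float64(0.0))
0
(array([-14.1,   3. ,  24. , 105.4,  -1.3,  71.8,  14. ]), np.float64(10.2), np.float64(0.0))
(array([-27.8,  -1.9,  10.4, 110. ,   0.4,  71.9,  76.1]), np.float64(21.5), np.float64(0.0))
(array([-39.8,  
[... 1118 characters left out ...]
5]), np.float64(42.6), np.float64(0.0))
45
(array([-20.4,   2.9,  30.6, 105.7,  -1.6,  71.8,  59.4]), np.float64(10.3), np.float64(0.0))
(array([-33.9,  -2.3,  16.3, 110.3,   0.7,  71.9,  30.9]), np.float64(21.2), np.float64(0.0))
(array([-45.2,  13.1,   7.3, 107. ,  -1.9,  60. ,  11.6]), np.float64(21.8), np.float64(0.0))
(array([-44.9,  15.9,   7.1, 109.1,  -2.4,  55.2,  11.9]), np.float64(34.2), np.float64(0.0))
(array([-40.5,  24.4,   8.4,  97.4,  -4.1,  58.5,  18. ]), np.float64(34.8), np.float64(0.0))
(array([-40.4,  25.5,   8.3,  98.1,  -4.3,  56.6,  18.2]), np.float64(45.2), np.float64(0.0))
(array([-41. ,  19.1,   9.1,  91.9,  -3.2,  69.3,  17.3]), np.float64(42.6), np.float64(0.0))
```

The dish reads 44.2 mm again, so it has sprung back. The planned return path with the present roll keeps well clear of the joint limits.

```bash
python3 - <<'E'
from t3 import *
M=np.eye(4); M[:3,:3]=rack(0,0,90)[:3,:3]; M[:3,3]=[.5,-.12,.31]; go(M[:3,3],M[:3,:3])
h=rack(-.095,.1,90); print(h[:3,3]); go(h[:3,3],h[:3,:3],M)
E
```

```text
dp [0.154 0.072 0.042] ang [30.24 -0.76  3.66]
[0.455 0.313 0.243]
dp [ 0.435 -0.017  0.067] ang [0. 0. 0.]
```

Call:
move_arm(motion=[{"claw": 0,"dp": [0.015,0.007,0.004],"angular": [2,0,0.3]},{"claw": 0,"dp": [0.035,0.016,0.01],"angular": [6,-0.2,0.8]},{"claw": 0,"dp": [0.055,0.026,0.015],"angular": [10,-0.3,1.3]},{"claw": 0,"dp": [0.075,0.035,0.02],"angular": [14,-0.4,1.8]},{"claw": 0,"dp": [0.095,0.044,0.026],"angular": [18,-0.5,2.2]},{"claw": 0,"dp": [0.115,0.054,0.031],"angular": [22,-0.6,2.7]},{"claw": 0,"dp": [0.133,0.062,0.036],"angular": [26,-0.7,3.2]},{"claw": 0,"dp": [0.147,0.068,0.04],"angular": [29,-0.8,3.5]},{"claw": 0,"dp": [0.154,0.072,0.042],"angular": [30.2,-0.8,3.7]},{"claw": 0,"dp": [0.154,0.072,0.042],"angular": [30.2,-0.8,3.7]}])

```text
clock: 19.6
tcp_pos: [0.5006, -0.1169, 0.3059]
orientation: [[-0.069, 0.998, -0.005], [0.998, 0.069, 0.0], [0.001, -0.005, -1.0]]
contact_force: [0.0, 0.4, -0.1]
grip_width: 0.0146
```

Call:
move_arm(motion=[{"claw": 0,"dp": [0.02,-0.001,0.003],"angular": [0,0,0]},{"claw": 0,"dp": [0.06,-0.002,0.009],"angular": [0,0,0]},{"claw": 0,"dp": [0.105,-0.004,0.016],"angular": [0,0,0]},{"claw": 0,"dp": [0.15,-0.006,0.023],"angular": [0,0,0]},{"claw": 0,"dp": [0.195,-0.008,0.03],"angular": [0,0,0]},{"claw": 0,"dp": [0.24,-0.01,0.037],"angular": [0,0,0]},{"claw": 0,"dp": [0.285,-0.011,0.044],"angular": [0,0,0]},{"claw": 0,"dp": [0.33,-0.013,0.05],"angular": [0,0,0]},{"claw": 0,"dp": [0.37,-0.015,0.057],"angular": [0,0,0]},{"claw": 0,"dp": [0.405,-0.016,0.063],"angular": [0,0,0]}])

```text
clock: 20.6
tcp_pos: [0.4571, 0.2845, 0.244]
orientation: [[-0.064, 0.998, -0.002], [0.998, 0.064, 0.0], [0.001, -0.002, -1.0]]
contact_force: [2.1, -0.4, -0.2]
grip_width: 0.0147
```

```bash
python3 - <<'E'
from t3 import *
s=ctrl.state(); print(s['clock'],s['joint_positions'],s['tcp_pos'],s['contact_force'])
h=rack(-.095,.02,90); go(h[:3,3],h[:3,:3])
E
```

```text
20.6 [-37.951   9.317   1.899 106.159  -0.448  64.626 -32.24 ] [0.457 0.284 0.244] [ 2.061 -0.37  -0.167]
dp [0.029 0.    0.081] ang [-0.13 -0.03 -0.06]
```

Call:
move_arm(motion=[{"claw": 0,"dp": [0.012,0,0.005],"angular": [0,0,0]},{"claw": 0,"dp": [0.024,0,0.015],"angular": [-0.1,0,0]},{"claw": 0,"dp": [0.029,0,0.03],"angular": [-0.1,0,0]},{"claw": 0,"dp": [0.029,0,0.045],"angular": [-0.1,0,0]},{"claw": 0,"dp": [0.029,0,0.06],"angular": [-0.1,0,0]},{"claw": 0,"dp": [0.029,0,0.072],"angular": [-0.1,0,0]},{"claw": 0,"dp": [0.029,0,0.079],"angular": [-0.1,0,0]},{"claw": 0,"dp": [0.029,0,0.081],"angular": [-0.1,0,0]},{"claw": 0,"dp": [0.029,0,0.081],"angular": [-0.1,0,0]},{"claw": 0,"dp": [0.029,0,0.081],"angular": [-0.1,0,0]}])

```text
clock: 21.6
tcp_pos: [0.456, 0.3133, 0.1643]
orientation: [[-0.064, 0.998, 0.0], [0.998, 0.064, 0.001], [0.001, 0.0, -1.0]]
contact_force: [0.1, 0.4, -0.5]
grip_width: 0.0142
```

```bash
python3 - <<'E'
from t3 import *
T=tcp(); np.save('pics/T8.npy',T); im,d=snap('wrist','w8'); s=ctrl.state(); print(s['clock'],T[:3,3],s['contact_force'])
h=rack(-.095,.018,90); go(h[:3,3],h[:3,:3])
v,u=np.mgrid[0:384,0:512]; P=pt('wrist',u,v,d,T); L=(P-T[:3,3])@T[:3,:3]
k=(d>0)&(np.hypot(L[...,0],L[...,1])<.022)
for a,b in((.006,.014),(.03,.06),(.066,.076),(.08,.112)):
    q=L[k&(L[...,2]>a)&(L[...,2]<b)]
    if len(q)>3: print(a,len(q),'ymid',(q[:,1].min()+q[:,1].max())/2,'w',np.ptp(q[:,1]),'xmax',q[:,0].max())
cv2.imwrite('pics/w8b.png',cv2.resize(im,(768,576),interpolation=cv2.INTER_CUBIC)[:,:,::-1])
E
```

```text
21.65 [0.456 0.313 0.164] [-0.01   0.457 -1.811]
dp [-0.    -0.001  0.004] ang [ 0.03 -0.07 -0.01]
0.006 605 ymid 0.0005403864069356955 w 0.027235116479278204 xmax 0.016276026423097213
0.03 161 ymid 0.0004349422561986424 w 0.009449275702773704 xmax 0.006546976368116321
0.066 150 ymid 0.0003975422905465563 w 0.018507787484543476 xmax 0.011033470523591249
0.08 111 ymid 0.00047965713291062487 w 0.016598004568913107 xmax 0.010369772983190828
```

View pics/w8b.png

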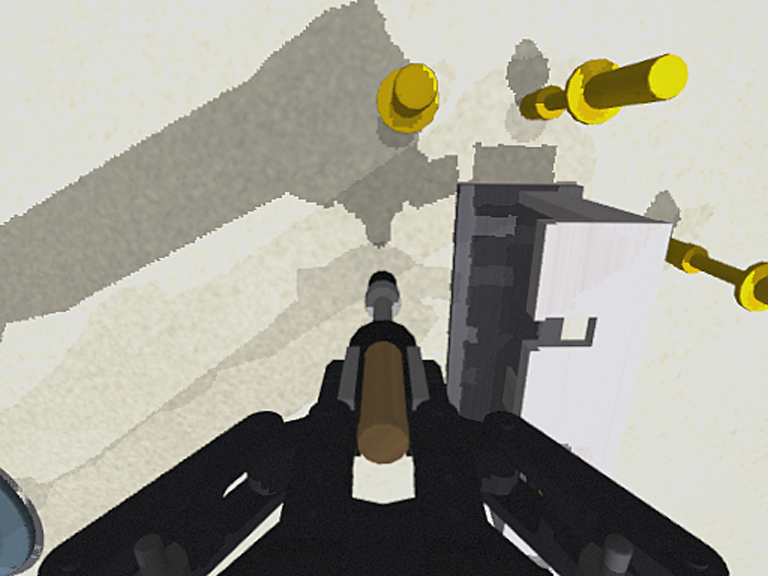

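The brush is upright in front of the rack, with its empty slot at about (565,332) in this view. The handle, at (385,400), and the shaft, at (382,290), are aligned. I'll measure the slot against the brush with the same camera.

```bash
python3 - <<'E'
from t3 import *
T=np.load('pics/T8.npy'); w=np.load('pics/w8.npz'); d=w['d']; v,u=np.mgrid[0:384,0:512]; P=pt('wrist',u,v,d,T)
L=(P-Tg[:3,3])@Rr; xr,yr=-L[...,0],L[...,1]; z=P[...,2]   # rack-frame rel. to grasp TCP
plate=(d>0)&(z>.126)&(z<.1365)
for a in np.arange(-.016,.008,.004):
    s=plate&(xr>a)&(xr<a+.004)&(abs(yr)<.03); y=yr[s]; lo_,hi_=y[y<0],y[y>0]
    print(round(a,3),s.sum(),'slot edges y',lo_.max() if len(lo_) else None,hi_.min() if len(hi_) else None,'z',np.median(z[s]))
s=plate&(abs(yr)<.004); print('slot end x',xr[s&(xr>-.01)].min())
s=plate&(abs(yr-.02)<.008); print('front edge x',xr[s].min())
t=(T[:3,3]-Tg[:3,3])@Rr; print('tcp now rack rel: x',-t[0],'y',t[1],'brush axis y (cam)',t[1]+.0012,'brush x',-t[0]+.00045)
E
```

```text
-0.016 316 slot edges y -0.008180038172459285 0.007097191974973981 z 0.12930482502812835
-0.012 327 slot edges y -0.007863535415107988 0.007096897790794153 z 0.1292325792246498
-0.008 311 slot edges y -0.008385912395225015 0.007800701749870085 z 0.12921502950058428
-0.004 300 slot edges y -0.007963960120665125 0.007528439209657837 z 0.12924823850868072
0.0 310 slot edges y -0.008310378192381307 0.00767754329993184 z 0.12926255404356934
0.004 346 slot edges y -0.00021619316072824627 5.224581775619502e-05 z 0.1291519957636082
slot end x 0.006967661217593274
front edge x -0.024439105850364243
tcp now rack rel: x -0.09421303657864745 y -6.918033041973458e-05 brush axis y (cam) 0.0011308196695802653 brush x -0.09376303657864744
```

Call:
move_arm(motion=[{"claw": 0,"dp": [-0.0012,0.002,0.003],"angular": [0,0,0]},{"claw": 0,"dp": [-0.0012,0.012,0.004],"angular": [0,0,0]},{"claw": 0,"dp": [-0.0012,0.026,0.004],"angular": [0,0,0]},{"claw": 0,"dp": [-0.0012,0.04,0.004],"angular": [0,0,0]},{"claw": 0,"dp": [-0.0012,0.054,0.004],"angular": [0,0,0]},{"claw": 0,"dp": [-0.0012,0.067,0.004],"angular": [0,0,0]},{"claw": 0,"dp": [-0.0012,0.079,0.004],"angular": [0,0,0]},{"claw": 0,"dp": [-0.0012,0.088,0.004],"angular": [0,0,0]},{"claw": 0,"dp": [-0.0012,0.093,0.004],"angular": [0,0,0]},{"claw": 0,"dp": [-0.0012,0.093,0.004],"angular": [0,0,0]}])

```text
clock: 22.65
tcp_pos: [0.549, 0.3177, 0.1593]
orientation: [[-0.064, 0.998, -0.001], [0.998, 0.064, 0.0], [0.0, -0.001, -1.0]]
contact_force: [0.2, -0.2, -1.0]
grip_width: 0.0145
```

```bash
python3 - <<'E'
from t3 import *
T=tcp(); s=ctrl.state(); t=(T[:3,3]-Tg[:3,3])@Rr; print('rack rel x',-t[0],'y',t[1],'z',T[2,3]-Tg[2,3],s['contact_force'],s['ft_torque'],s['clock'])
h=rack(-.001,0,90); go(h[:3,3]-.0012*Rr[:,1],h[:3,:3])
E
```

```text
rack rel x -0.0011793618751466787 y -0.0016676485898398188 z 0.016448097059649808 [ 0.186 -0.175 -0.988] [-0.049  0.032  0.005] 22.65
dp [0.001 0.    0.016] ang [-0.05 -0.01 -0.04]
```

Free of contact. I'll lower by 16 mm.

Call:
move_arm(motion=[{"claw": 0,"dp": [0.0003,0,0.002],"angular": [0,0,0]},{"claw": 0,"dp": [0.0003,0,0.005],"angular": [0,0,0]},{"claw": 0,"dp": [0.0003,0,0.008],"angular": [0,0,0]},{"claw": 0,"dp": [0.0003,0,0.011],"angular": [0,0,0]},{"claw": 0,"dp": [0.0003,0,0.013],"angular": [0,0,0]},{"claw": 0,"dp": [0.0003,0,0.0145],"angular": [0,0,0]},{"claw": 0,"dp": [0.0003,0,0.0155],"angular": [0,0,0]},{"claw": 0,"dp": [0.0003,0,0.0155],"angular": [0,0,0]},{"claw": 0,"dp": [0.0003,0,0.0155],"angular": [0,0,0]},{"claw": 0,"dp": [0.0003,0,0.0155],"angular": [0,0,0]}])

```text
clock: 23.65
tcp_pos: [0.5484, 0.3182, 0.1441]
orientation: [[-0.064, 0.998, -0.001], [0.998, 0.064, 0.0], [0.0, -0.001, -1.0]]
contact_force: [0.2, -0.4, -1.2]
grip_width: 0.0145
```

```bash
python3 - <<'E'
from t3 import *
T=tcp(); s=ctrl.state(); t=(T[:3,3]-Tg[:3,3])@Rr; print('rack rel x',-t[0],'y',t[1],'z',T[2,3]-Tg[2,3],s['contact_force'],s['ft_torque'],s['clock'])
im,d=snap('wrist','w9'); v,u=np.mgrid[0:384,0:512]; P=pt('wrist',u,v,d,T); L=(P-T[:3,3])@T[:3,:3]; z=P[...,2]
q=P[(d>0)&(np.hypot(L[...,0],L[...,1])<.0145)&(L[...,2]>.003)&(L[...,2]<.02)]; print('collar top z',np.histogram(q[:,2],np.arange(.126,.142,.001)))
E
```

```text
rack rel x -0.0017378711043430808 y -0.001123390229843036 z 0.0012164325558832456 [ 0.242 -0.449 -1.246] [ 0.026  0.033 -0.006] 23.65
collar top z (array([  0,   1,   1,   1,   0,   0,   0,   0,  87, 245,  44,  14,  19,
        18,  19]), array([0.126, 0.127, 0.128, 0.129, 0.13 , 0.131, 0.132, 0.133, 0.134,
       0.135, 0.136, 0.137, 0.138, 0.139, 0.14 , 0.141]))
```

Call:
move_arm(motion=[{"claw": 0,"dp": [0,0,0.0005],"angular": [0,0,0]},{"claw": 0,"dp": [0,0,0.001],"angular": [0,0,0]},{"claw": 0,"dp": [0,0,0.0013],"angular": [0,0,0]},{"claw": 0,"dp": [0,0,0.0015],"angular": [0,0,0]},{"claw": 0,"dp": [0,0,0.0015],"angular": [0,0,0]},{"claw": 0,"dp": [0,0,0.0015],"angular": [0,0,0]},{"claw": 0,"dp": [0,0,0.0015],"angular": [0,0,0]},{"claw": 0,"dp": [0,0,0.0015],"angular": [0,0,0]},{"claw": 0,"dp": [0,0,0.0015],"angular": [0,0,0]},{"claw": 0,"dp": [0,0,0.0015],"angular": [0,0,0]}])

```text
clock: 24.7
tcp_pos: [0.5483, 0.3182, 0.1429]
orientation: [[-0.064, 0.998, -0.001], [0.998, 0.064, 0.0], [0.0, -0.001, -1.0]]
contact_force: [-2.3, -1.1, 5.2]
grip_width: 0.0149
```

```bash
python3 - <<'E'
from t3 import *
T=tcp(); s=ctrl.state(); t=(T[:3,3]-Tg[:3,3])@Rr; print('rack rel x',-t[0],'y',t[1],'z',T[2,3]-Tg[2,3],s['contact_force'],s['ft_torque'],s['clock'])
E
```

```text
rack rel x -0.0018001194574554407 y -0.001133666025095915 z 8.24803234231175e-06 [-2.345 -1.142  5.233] [-0.263  0.426 -0.089] 24.7
```

Seated: 5 N at exactly the original grasp height. Release.

Call:
move_arm(motion=[{"claw": 0.2,"dp": [0,0,0],"angular": [0,0,0]},{"claw": 0.35,"dp": [0,0,0],"angular": [0,0,0]},{"claw": 0.5,"dp": [0,0,0],"angular": [0,0,0]},{"claw": 0.7,"dp": [0,0,0],"angular": [0,0,0]},{"claw": 0.8,"dp": [0,0,0],"angular": [0,0,0]},{"claw": 0.8,"dp": [0,0,0],"angular": [0,0,0]},{"claw": 0.8,"dp": [0,0,0],"angular": [0,0,0]},{"claw": 0.8,"dp": [0,0,0],"angular": [0,0,0]},{"claw": 0.8,"dp": [0,0,0],"angular": [0,0,0]},{"claw": 0.8,"dp": [0,0,0],"angular": [0,0,0]}])

```text
clock: 25.7
tcp_pos: [0.5483, 0.3182, 0.1425]
orientation: [[-0.064, 0.998, -0.001], [0.998, 0.064, 0.0], [0.0, -0.001, -1.0]]
contact_force: [-0.2, 0.3, 0.3]
grip_width: 0.0681
```

Call:
move_arm(motion=[{"claw": 0.8,"dp": [0,0,-0.004],"angular": [0,0,0]},{"claw": 0.8,"dp": [0,0,-0.014],"angular": [0,0,0]},{"claw": 0.8,"dp": [0,0,-0.028],"angular": [0,0,0]},{"claw": 0.8,"dp": [0,0,-0.044],"angular": [0,0,0]},{"claw": 0.8,"dp": [0,0,-0.062],"angular": [0,0,0]},{"claw": 0.8,"dp": [0,0,-0.08],"angular": [0,0,0]},{"claw": 0.8,"dp": [0,0,-0.098],"angular": [0,0,0]},{"claw": 0.8,"dp": [0,0,-0.112],"angular": [0,0,0]},{"claw": 0.8,"dp": [0,0,-0.12],"angular": [0,0,0]},{"claw": 0.8,"dp": [0,0,-0.12],"angular": [0,0,0]}])

```text
clock: 26.7
tcp_pos: [0.5493, 0.3186, 0.2647]
orientation: [[-0.064, 0.998, 0.002], [0.998, 0.064, 0.002], [0.002, 0.002, -1.0]]
contact_force: [0.4, 0.5, -0.9]
grip_width: 0.0685
```

```bash
python3 - <<'E'
from t3 import *
T=tcp(); s=ctrl.state(); print(s['tcp_pos'],s['contact_force'],s['clock'],s['grip_width'])
im,d=snap('wrist','w10'); v,u=np.mgrid[0:384,0:512]; P=pt('wrist',u,v,d,T); z=P[...,2]
near=(d>0)&(np.hypot(P[...,0]-.549,P[...,1]-.318)<.02)
for a,b in((.184,.192),(.15,.18),(.1335,.137)):
    q=P[near&(z>a)&(z<b)]; print(a,len(q),q.mean(0),q.min(0),q.max(0)) if len(q) else print(a,0)
sc,_=snap('scene','s9')
cv2.imwrite('pics/f.png',np.hstack([cv2.resize(im,(400,300)),cv2.resize(sc[130:310,180:420],(400,300))])[:,:,::-1])
E
```

```text
[0.549 0.319 0.265] [ 0.41   0.479 -0.898] 26.7 0.06853948226038999
0.184 246 [0.549 0.32  0.187] [0.541 0.313 0.184] [0.557 0.327 0.189]
0.15 152 [0.549 0.326 0.166] [0.541 0.32  0.15 ] [0.556 0.328 0.18 ]
0.1335 298 [0.549 0.324 0.134] [0.534 0.309 0.134] [0.563 0.334 0.137]
```

View pics/f.png

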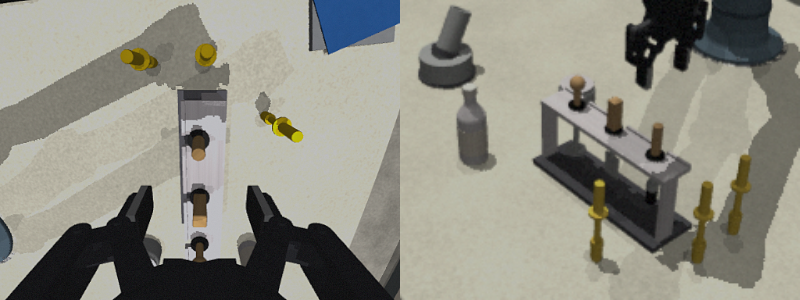

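The left view shows the brush hanging in its slot at (198,145). The right view shows all three tools upright, with the can, spray, tin and yellow pieces where they were and the gripper clear. Handing in.

```bash
python3 -c "
from workcell import ctrl
print(ctrl.close_job())"
```

```text
the job is handed in; nothing more can be done
None
```

The brush is back in its own slot after pressing the dish right down, and the job was handed in at about 27 s. I lifted the brush out to the rack's front, dipped it along the neck's axis, pressed the dish and drew it straight out.

**Last checks**
- **Press:** the dish went down about 13 mm. I read 8–10.5 N on the tool, and the brush did not slip in the grip.
- **Spring-back:** the dish read 44.2 mm below the mouth after I withdrew, against 43.9 mm before.
- **Hanging:** the collar is seated, and the handle top is within about 1 mm of its first position. The brush stands upright with the gripper open and about 75 mm clear above it.
- **Other items:** the last scene picture shows the other tools, containers and yellow look-alikes in place. I checked these by eye only.

**What went wrong or disagreed**
- **First dip:** it stalled about 30 mm inside the neck, with two arm joints at their range limits, before reaching the dish. I felt no contact force, so I withdrew, rolled the tool 90° about the brush axis and went in again without trouble.
- **Refused moves:** two early move calls were rejected for their format. Nothing moved, and I sent them again.
- **Brush offset:** the wrist camera's reading of the brush in the grip differed by about 1.5 mm between tool rolls. That was within the clearances, and I corrected for it.

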